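Sift the burnished knobs into the waxing drum and shut it

ROBOT

A 6-joint arm with a two-finger parallel gripper is mounted at the origin on the work surface. World frame = base frame: x ahead of the robot, y to its left, z up, the work surface at z = 0. Lengths are in m, angles in degrees, forces in N, time in s.
With the tool pointing down it reaches from about 0.275 to 0.825 m from the base axis. Payload 5.2 kg.
Tool frame: the origin (TCP) lies between the finger pads; the fingertips stand 8 mm ahead of it and the grasp point (between the pads) lies 11 mm behind it; z points along the fingers, y is the line along which they close (so a half turn about z gives the same grasp; the last joint's range is limited). The gripper opens to 93 mm and grips with 3 to 60 N. Pads are 15 mm wide; open, the fingers measure 128 mm over their backs; the gripper's body (75 mm by 188 mm) begins 65 mm behind the grasp point.
Start: joints at [-77.968, 14.817, 87.949, -0, 77.235, -11.62], TCP at [0.221, -0.504, 0.227] pointing down, gripper open.
Joint ranges: [-179.93, 179.93], [-52.35, 119.4], [10.71, 147.94], [-69.91, 249.91], [12.55, 155.21], [-178.61, 178.61]. Speed limits (degrees/s): [147.25, 147.25, 180, 180, 180, 180].

INTERFACE

Orientations are given as a 3x3 rotation matrix whose columns are the frame's x, y, z axes.
In Python, from plant import sensors, imaging, robot gives the robot as it stands.
- The arm moves only by the tool drive_tool, never from a script. Its argument "increments" is a list of rows, each a list of 3 entries, a list of its own where there are three numbers: the closure, from 0 (fully open) to 1 (shut), then the shift along the world's x, y, z in mm, then the turn, a rotation vector about the world's x, y, z in degrees. In form: [[fingers, [dx, dy, dz], [rx, ry, rz]], ...]. A call has 1 to 10 rows; each row is the pose to reach, as a shift and turn from the pose commanded when the call began; what a row does not reach only later rows make up. A row lasts 1/10 s, in which the tool goes at most 50 mm and 8.59 degrees, less where a joint would pass 70% of its speed; a pose out of reach is approached as far as the arm can. A call with a gripper value outside its range is refused whole. The fingers move at their own pace and stop on an object; "squeeze" is the grip in N (left out, the last holds). Time passes only in rows, so rows that repeat a pose let the fingers close. It gives the time, the measured TCP pose, the force, the opening and the grip force at its end, in the units of the state.
- sensors.observe(): the state, without advancing time (a new reading comes with each control period).
- imaging.snapshot(name): name is "scene" or "top" or "wrist"; returns a dict with "frame" (480x640x3 uint8, red, green, blue), "fx", "fy", "cx", "cy" (pixels), "R" (3x3) and "t" (3): a world point X has camera coordinates R X + t; the wrist camera has in their place "T_tool_cam" (4x4, takes a point from camera to tool coordinates, whose origin is the TCP and whose axes are the flange's). Camera axes: x right, y down, z forward; pixel columns grow to the right and rows downward; lengths in m; the calibration is good to about 2 mm. A picture is of the moment at which its call begins: read the wrist's pose just before it. There is no depth.
- robot.job_done(): hands the job in; it is judged then, once.
The state is a dict: "t": time; "q": joint angles; "dq": joint speeds; "joint_torque": joint torques, N m; "position": TCP position; "tool_rot": TCP orientation; "ft_force": force on the tool from outside, world axes, zero at the start; "ft_torque": the same for the moment, N m; "finger_gap": finger opening in m; "finger_force": force on a finger pad.
Only numpy, scipy, OpenCV 4.12 (cv2) and the standard library are available. Lean on these libraries where they do the work, as an engineer would, in place of code of your own. Each camera call takes 0.05 s, during which the arm holds its last target. There are 200 camera calls.

TASK

Load the waxing drum: first set both pins of the pin spanner in the holes of the cover's ring and swing the cover wide open with it; then with the slotted scoop sift every wooden knob ball out of the trough and tip them into the round drum, letting the steel burnishing balls fall back through the slots so that all of these stay in the trough; the gripper itself must not touch the knobs. Then turn the cover fully shut again with the spanner, both pins in the holes. Finish with the scoop lying flat in the middle of its black mat and the spanner back in its rest, and leave the sanding block, ring stack and mallet where they are.

Things in the scene. Friction and masses are not known exactly. Their poses are not given: they have to be found in the camera images.
- trough: Fixed open plywood trough, outside 242 x 112 mm, 60 mm high, walls and floor 6 mm (inside 230 x 100 mm, inner floor 6 mm above the bench). Origin: centre of its underside. x: along its length, away from the robot; the end wall at -x, near the robot, is full height; the far end at +x has only a low lip, its top 18 mm above the bench; z up.
- knob1: One turned wooden knob ball, 36 mm across, about 17 g; lies in the trough at the start. Origin at its centre; it rolls, with some rolling resistance: on a slope it starts to roll at about 6 to 10 degrees. Some knobs may be absent.
- knob2: One turned wooden knob ball, 36 mm across, about 17 g; lies in the trough at the start. Origin at its centre; it rolls, with some rolling resistance: on a slope it starts to roll at about 6 to 10 degrees. Some knobs may be absent.
- knob3: One turned wooden knob ball, 36 mm across, about 17 g; lies in the trough at the start. Origin at its centre; it rolls, with some rolling resistance: on a slope it starts to roll at about 6 to 10 degrees. Some knobs may be absent.
- knob4: One turned wooden knob ball, 36 mm across, about 17 g; lies in the trough at the start. Origin at its centre; it rolls, with some rolling resistance: on a slope it starts to roll at about 6 to 10 degrees. Some knobs may be absent.
- knob5: One turned wooden knob ball, 36 mm across, about 17 g; lies in the trough at the start. Origin at its centre; it rolls, with some rolling resistance: on a slope it starts to roll at about 6 to 10 degrees. Some knobs may be absent.
- knob6: One turned wooden knob ball, 36 mm across, about 17 g; lies in the trough at the start. Origin at its centre; it rolls, with some rolling resistance: on a slope it starts to roll at about 6 to 10 degrees. Some knobs may be absent.
- shot1: One steel burnishing ball, 14 mm across, 11 g, in the trough among the knobs. Origin at its centre.
- shot2: One steel burnishing ball, 14 mm across, 11 g, in the trough among the knobs. Origin at its centre.
- shot3: One steel burnishing ball, 14 mm across, 11 g, in the trough among the knobs. Origin at its centre.
- shot4: One steel burnishing ball, 14 mm across, 11 g, in the trough among the knobs. Origin at its centre.
- shot5: One steel burnishing ball, 14 mm across, 11 g, in the trough among the knobs. Origin at its centre.
- shot6: One steel burnishing ball, 14 mm across, 11 g, in the trough among the knobs. Origin at its centre.
- scoop: Slotted sorting scoop, 180 g, standing flat on its mat. Origin: on its flat underside, straight below the middle of the handle; x to its open nose, z up. Pan: five round steel tines 4 mm thick, 20.5 mm apart (y = -41 to 41 mm), along the underside from a back plate (x = 11 to 14, 88 wide, 40 high) to free ends at x = 108 mm. A knob rides between two tines; a steel ball falls through.
- scoop_pan (a point): Middle of the scoop's underside, 50 mm ahead of the scoop's origin along its x. Side plates 28 mm high, 90 mm over all, reach from 12 to 75 mm ahead of the origin; the nose end is open. The handle is an upright square post, 22 x 22 mm, sides along the scoop's x and y, standing on the origin, 110 mm high, to be gripped from above 80 mm above the underside.
- mat: Fixed black rubber mat 200 x 150 mm, 2 mm thick, the scoop's place. Origin at the centre of its underside (bench level); x along its length.
- drum: Fixed waxing drum: round open aluminium pot on a grey base. Origin: under the middle of the pot, at bench level. Pot: 140 mm outside, 132 mm inside, rim 84 mm above the bench, inner floor 11 mm above it. The cover's pivot stands 118 mm from the pot's axis along the drum's -y.
- cover (a joint): Angle of the flat cover about its upright pivot (rad): 0 = fully shut over the pot, against a stop; grows counter-clockwise seen from above, to 1.5 = swung aside (stop); starts shut or just ajar (up to 0.12). Stiff (0.2 N m of friction), stays where it is left. Cover plate 142 mm across, 5 mm thick, its underside 85.5 mm above the bench.
- ring (a point): Brass ring on the cover's pivot, turning with the cover. Origin on the pivot axis at the ring's underside, z up, 14 mm high (top 104.5 mm above the bench), about 72 mm across. Two round holes 11 mm wide and 12 mm deep from the top, at x = -26 and x = 26 mm on its own x axis.
- spanner: Face pin spanner, 200 g, standing in its rest. Origin midway between the tips of its two downward pins; x along the line of the pins, z up. Pins 7 mm thick, 14 mm long, at x = -26 and 26 mm; above them a plate 76 x 34 mm, z = 14 to 22 mm; then an upright handle 26 mm (x) by 16 mm (y), z = 22 to 82 mm, gripped across y from above near z = 55 mm.
- rest: Fixed wooden spanner rest: two rails 100 x 10 mm, 20 mm high, with a slot 20 mm wide between them along x. The spanner's plate lies on the rails with both pins hanging in the slot (its origin then 6 mm above the bench). Origin: centre of the underside; x along the slot.
- sand_block: Bystander: loose cork sanding block 77 x 52 x 24 mm; origin under its middle.
- ring_stack: Bystander: loose glued stack of wooden rings, 64 mm across, 43 mm high; origin under its middle.
- mallet: Bystander: loose wooden mallet, head 80 x 110 x 70 mm, handle 170 mm long beyond the head towards its +x; origin under the head.
There are look-alikes about, which are no part of the job. What is shaped like the knob2 but blue is not meant.

How it is judged:
By the outcome, as a careful person would: the job done as asked, in the order asked, and still so for the second after the job is handed in, with the robot touching nothing.
Of knob1, knob2, knob3, knob4, knob5, knob6 only 3 to 6 are there at a start; the rules pass over those that are not, and their reading is None.
At some moment in a run one of scoop may be knocked a few centimetres aside while the robot is not near it.
It also fails if it takes over 210 s, if anything falls off the work surface, if the arm or the gripper's body presses on something with over 40 N, if the wrist force passes 120 N, or if a joint passes its speed limit or range.

## Working session

There is one attempt and no reset: what is moved stays moved. The work goes in short steps, Python scripts to look and compute and a tool call to move; the robot and the scene stay as the last step left them, time stands still between calls to the robot, and variables do not carry over. Pictures are saved under pics/ and viewed, at most 14 in all, crops included, and the job is handed in when it is done.

Besides the shell and the picture viewer there is one more tool, called as name(argument=value, ...), one argument or row to a line, values as JSON. drive_tool: Moves the arm, as the interface text tells. Its arguments: {"type":"object","properties":{"increments":{"type":"array","items":{"type":"array"}},"squeeze":{"type":"number"}},"required":["increments"]}

```bash
ls; mkdir -p pics; python3 - <<'E'
from plant import sensors, imaging, robot
import cv2,numpy as np
s=sensors.observe();print(s)
for n in ("scene","top","wrist"):
    d=imaging.snapshot(n);cv2.imwrite(f"pics/{n}0.png",d["frame"][:,:,::-1])
    print(n,{k:(np.round(v,4).tolist() if not np.isscalar(v) else v) for k,v in d.items() if k!="frame"})
E
```

```text
pics
{'t': 0.0, 'q': array([-7.79680694e+01,  1.48588686e+01,  8.80076862e+01,  3.19890919e-06,
        7.72358552e+01, -1.16190244e+01]), 'dq': array([ 0.0528529 ,  0.0065388 ,  0.09978267,  0.02011595, -0.06967149,
       -0.01604468]), 'joint_torque': array([ 2.27327814e-04, -4.37308216e+01, -2.84003055e+01,  7.19935354e-02,
        4.14150045e-02, -1.51761833e-04]), 'position': array([ 0.22055744, -0.50327997,  0.22584513]), 'tool_rot': array([[ 9.16006396e-01,  4.01163487e-01, -3.72540305e-04],
       [ 4.01163498e-01, -9.16004799e-01,  1.74813525e-03],
       [ 3.60039327e-04, -1.75075265e-03, -9.99998403e-01]]), 'ft_force': array([-0.21115348,  0.0770929 ,  0.21905602]), 'ft_torque': array([ 0.02794601, -0.01622034, -0.04684573]), 'finger_force': 0.0, 'finger_gap': 0.09322509357725937}
scene {'fx': 446.44848197583815, 'fy': 446.44848197583815, 'cx': 313.6895054489609, 'cy': 229.9422576950517, 'R': [[0.4541, 0.891, -0.0018], [0.5676, -0.2908, -0.7702], [-0.6868, 0.3488, -0.6377]], 't': [-0.2777, -0.2555, 1.546]}
top {'fx': 534.009423210075, 'fy': 534.009423210075, 'cx': 316.8655473728492, 'cy': 239.4365081118784, 'R': [[0.0248, -0.9997, 0.0091], [-0.9857, -0.026, -0.1666], [0.1668, -0.0048, -0.986]], 't': [-0.0022, 0.5492, 1.0175]}
wrist {'fx': 348.6401044377105, 'fy': 348.6401044377105, 'cx': 317.72057851444055, 'cy': 247.03575229403728, 'T_tool_cam': [[-0.0002, -0.9717, -0.2362, 0.0654], [1.0, -0.0003, 0.0007, 0.0009], [-0.0008, -0.2362, 0.9717, -0.1578], [0.0, 0.0, 0.0, 1.0]]}
```

View pics/top0.png

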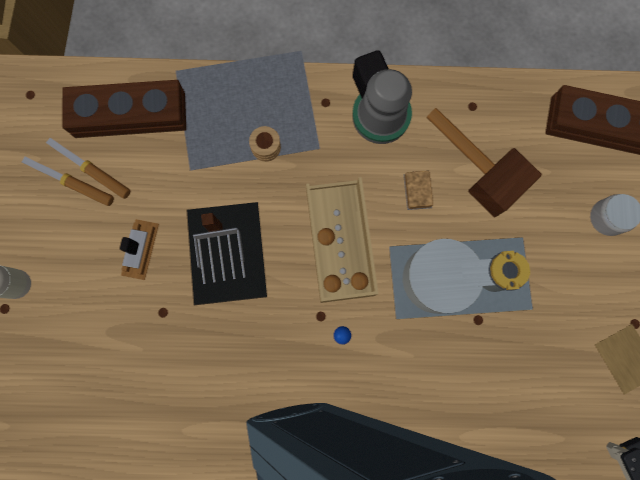

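View pics/scene0.png

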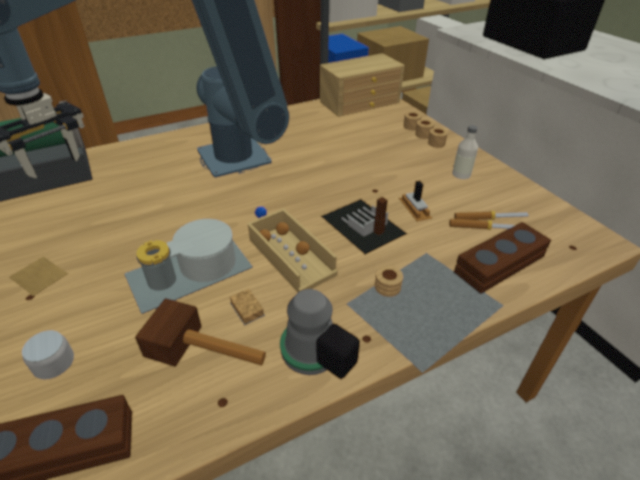

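Top view: scoop handle at (209,220) with nose down-image, the trough holds brown balls at (326,237), (332,284), (359,281) and steel balls along its middle, drum at (447,276), ring at (510,271), spanner at (130,245) in its rest. The blue ball at (342,335) is the look-alike. Scene view agrees.

```bash
cat > h.py <<'E'
from plant import sensors, imaging, robot
import cv2,numpy as np
np.set_printoptions(precision=4,suppress=True)
def snap(n,save=None):
    s=sensors.observe();d=imaging.snapshot(n)
    if n=="wrist":
        T=d["T_tool_cam"];R=s["tool_rot"]@T[:3,:3];c=s["position"]+s["tool_rot"]@T[:3,3]
    else: R=np.array(d["R"]).T;c=-R@np.array(d["t"])
    d["Rw"]=R;d["c"]=c
    if save: cv2.imwrite(f"pics/{save}.png",d["frame"][:,:,::-1])
    return d
def ray(d,p):
    p=np.atleast_2d(p).astype(float)
    v=np.c_[(p[:,0]-d["cx"])/d["fx"],(p[:,1]-d["cy"])/d["fy"],np.ones(len(p))]@d["Rw"].T
    return v/np.linalg.norm(v,axis=1)[:,None]
def plane(d,p,z):
    v=ray(d,p);return d["c"]+v*((z-d["c"][2])/v[:,2])[:,None]
def tri(d1,p1,d2,p2):
    A=np.zeros((3,3));b=np.zeros(3)
    for d,p in((d1,p1),(d2,p2)):
        v=ray(d,p)[0];M=np.eye(3)-np.outer(v,v);A+=M;b+=M@d["c"]
    return np.linalg.solve(A,b)
def proj(d,X):
    x=(np.atleast_2d(X)-d["c"])@d["Rw"];return np.c_[d["fx"]*x[:,0]/x[:,2]+d["cx"],d["fy"]*x[:,1]/x[:,2]+d["cy"]]
E
python3 - <<'E'
from h import *
d=snap("top")
for n,p,z in [("spanner handle",(130,245),.088),("rest ends",(152,222),.02),("rest",(128,277),.02),("scoop post",(208,219),.112),("nose ends",(209,283),.004),("nose",(244,277),.004),("mat",(187,210),0),("mat",(258,203),0),("mat",(267,297),0),("mat",(194,304),0),
 ("trough",(307,185),.0),("tr",(361,180),.0),("tr near R",(375,295),.06),("tr near L",(322,301),.06),("drum",(447,276),.09),("ring",(510,271),.104),("knob",(326,237),.024),("k",(332,284),.024),("k",(359,281),.024)]:
    print(n,plane(d,p,z)[0])
f=d["frame"]
for i,(x,y,w,h) in enumerate([(290,165,110,150),(385,225,155,105)]):
    cv2.imwrite(f"pics/c{i}.png",cv2.resize(f[y:y+h,x:x+w,::-1],None,fx=4,fy=4,interpolation=cv2.INTER_CUBIC))
E
```

```text
spanner handle [0.5219 0.3672 0.088 ]
rest ends [0.5808 0.3499 0.02  ]
rest [0.4669 0.3895 0.02  ]
scoop post [0.5714 0.2172 0.112 ]
nose ends [0.4603 0.2293 0.004 ]
nose [0.4744 0.1586 0.004 ]
mat [0.6122 0.285  0.    ]
mat [0.6313 0.1372 0.    ]
mat [0.4352 0.1104 0.    ]
mat [0.4172 0.2581 0.    ]
trough [0.6731 0.0354 0.    ]
tr [ 0.6872 -0.0788  0.    ]
tr near R [ 0.4408 -0.1032  0.06  ]
tr near L [ 0.4267 -0.001   0.06  ]
drum [ 0.4781 -0.2357  0.09  ]
ring [ 0.489  -0.3503  0.104 ]
knob [ 0.5584 -0.0067  0.024 ]
k [ 0.463  -0.0209  0.024 ]
k [ 0.4704 -0.075   0.024 ]
```

View pics/wrist0.png

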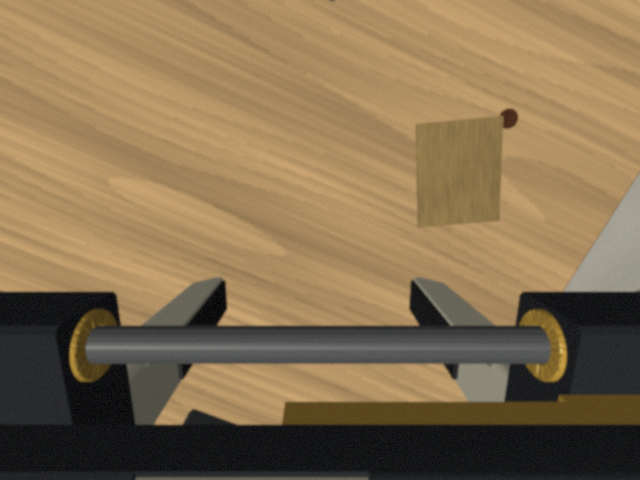

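The wrist picture shows only bare bench with the gripper at the bottom. Moving to look at the ring.

drive_tool(
  increments=[
    [0, [40, 45, 15], [0, 0, -6]],
    [0, [80, 90, 30], [0, 0, -12]],
    [0, [120, 130, 40], [0, 0, -18]],
    [0, [160, 160, 40], [0, 0, -23.65]],
    [0, [180, 170, 40], [0, 0, -23.65]],
    [0, [180, 170, 40], [0, 0, -23.65]],
    [0, [180, 170, 40], [0, 0, -23.65]],
  ],
)

```text
t: 0.9
position: [0.4015, -0.3328, 0.2665]
tool_rot: [[1.0, 0.004, -0.0], [0.004, -1.0, -0.0], [-0.0, 0.0, -1.0]]
ft_force: [-0.7, -0.4, -0.5]
finger_gap: 0.0932
finger_force: 0.0
```

```bash
python3 - <<'E'
from h import *
import pickle
d=snap("wrist","w1");pickle.dump(d,open("w1.pkl","wb"));print(sensors.observe()["position"],sensors.observe()["t"])
E
```

```text
[ 0.4005 -0.3337  0.2664] 0.95
```

View pics/w1.png

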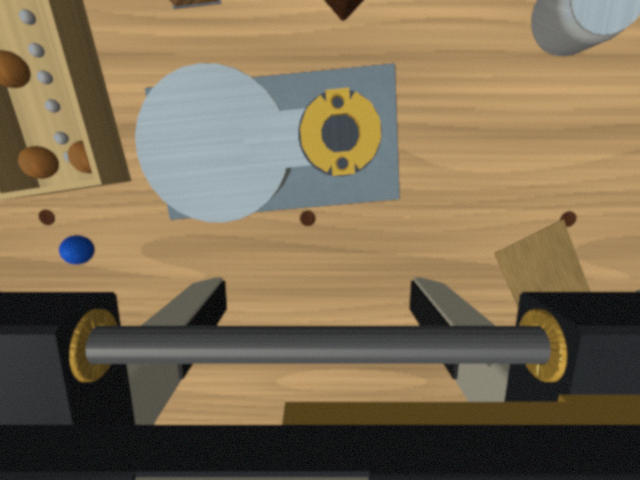

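The wrist picture shows the ring at (340,132) with holes near (337,101) and (342,162), and the cover's round plate at (213,142). A second, lower view comes next for the heights.

drive_tool(
  increments=[
    [0, [10, -15, -40], [0, 0, 0]],
    [0, [20, -30, -60], [0, 0, 0]],
    [0, [20, -30, -60], [0, 0, 0]],
    [0, [20, -30, -60], [0, 0, 0]],
  ],
)

```text
t: 1.35
position: [0.4192, -0.3646, 0.2063]
tool_rot: [[1.0, -0.002, -0.001], [-0.002, -1.0, 0.001], [-0.001, -0.001, -1.0]]
ft_force: [0.4, 0.2, -0.2]
finger_gap: 0.0933
finger_force: 0.0
```

```bash
cat > ringm.py <<'E'
from h import *
def holes(d,near=None):
    hsv=cv2.cvtColor(d["frame"],cv2.COLOR_RGB2HSV)
    g=cv2.inRange(hsv,(20,150,90),(32,255,255));g[275:]=0
    cs,_=cv2.findContours(g,cv2.RETR_EXTERNAL,cv2.CHAIN_APPROX_NONE)
    c=max(cs,key=cv2.contourArea)
    (cx,cy),r=cv2.minEnclosingCircle(c)
    m=np.zeros_like(g);cv2.drawContours(m,[cv2.convexHull(c)],-1,255,-1)
    gray=cv2.cvtColor(d["frame"],cv2.COLOR_RGB2GRAY)
    k=cv2.erode(((m>0)&(g==0)).astype(np.uint8),np.ones((2,2)))
    n,l,st,ce=cv2.connectedComponentsWithStats(k)
    return (cx,cy,r),[(st[i,4],ce[i],st[i,:4]) for i in range(1,n) if st[i,4]>15]
E
python3 - <<'E'
from ringm import *
import pickle
a=pickle.load(open("w1.pkl","rb"));b=snap("wrist");pickle.dump(b,open("w2.pkl","wb"))
for d in(a,b):
    r,h=holes(d);print(r);[print(x) for x in h]
f=b["frame"];(x,y,r)=holes(b)[0];x,y=int(x),int(y)
cv2.imwrite("pics/ring2.png",cv2.resize(f[max(0,y-75):y+75,x-100:x+100,::-1],None,fx=4,fy=4))
E
```

```text
(340.5, 131.5, 42.994285583496094)
(np.int32(23), array([351.1739,  94.3913]), array([350,  91,   5,   8], dtype=int32))
(np.int32(103), array([337.7864, 102.4466]), array([332,  97,  12,  12], dtype=int32))
(np.int32(1146), array([340.1134, 133.4494]), array([322, 115,  38,  38], dtype=int32))
(np.int32(104), array([342.3462, 163.3846]), array([337, 158,  12,  12], dtype=int32))
(np.int32(18), array([330.5556, 170.2778]), array([328, 167,   5,   7], dtype=int32))
(300.0207214355469, 149.4923095703125, 51.73258972167969)
(np.int32(36), array([312.3056, 104.7222]), array([310, 101,   7,  10], dtype=int32))
(np.int32(38), array([279.7632, 108.4474]), array([276, 104,   7,  10], dtype=int32))
(np.int32(159), array([297.1509, 114.6415]), array([290, 108,  15,  14], dtype=int32))
(np.int32(1685), array([301.4635, 151.8344]), array([279, 129,  46,  47], dtype=int32))
(np.int32(153), array([305.1503, 187.4967]), array([298, 181,  15,  14], dtype=int32))
(np.int32(30), array([320.9667, 192.7667]), array([319, 189,   6,   9], dtype=int32))
(np.int32(27), array([290.3704, 196.037 ]), array([288, 192,   5,   8], dtype=int32))
```

View pics/ring2.png

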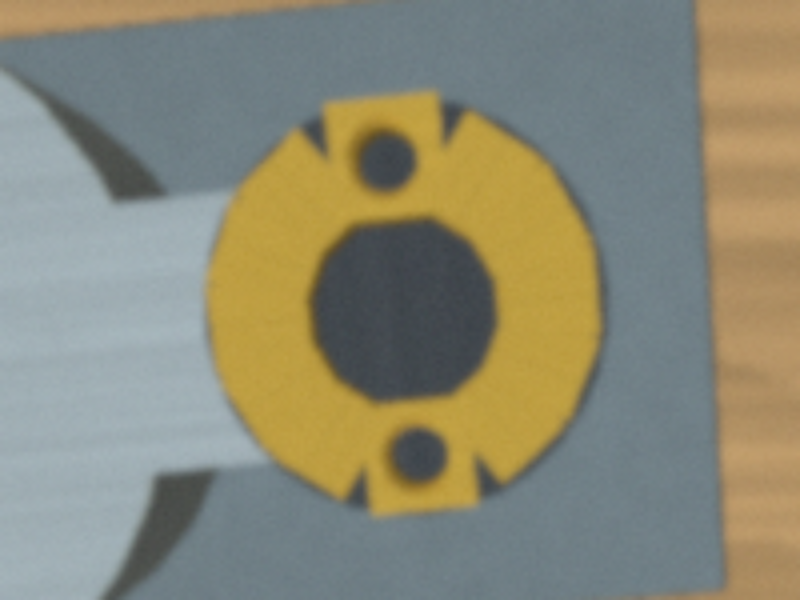

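The crop shows the ring cleanly with two round holes at crop (383,158) and (415,455). Triangulating these, and moving over to the spanner.

```bash
python3 - <<'E'
from ringm import *
import pickle
a,b=[pickle.load(open(f"w{i}.pkl","rb")) for i in(1,2)]
ra,ha=holes(a);rb,hb=holes(b)
A=[x[1] for x in ha if 80<x[0]<400];B=[x[1] for x in hb if 80<x[0]<400]
for p,q in zip(A,B):print("hole",tri(a,p,b,q))
print("ring",tri(a,ra[:2],b,rb[:2]))
for d,P,r in((a,A,ra),(b,B,rb)):
    X=plane(d,P,.1);print(X,X.mean(0),np.degrees(np.arctan2(*(X[0]-X[1])[[1,0]])),np.linalg.norm(X[0]-X[1]),plane(d,r[:2],.1045))
# cover centre
for d in(a,b):
    hsv=cv2.cvtColor(d["frame"],cv2.COLOR_RGB2HSV)
E
```

```text
hole [ 0.5182 -0.3508  0.0979]
hole [ 0.4663 -0.356   0.0965]
ring [ 0.4936 -0.353   0.1061]
[[ 0.5178 -0.3507  0.1   ]
 [ 0.4663 -0.3557  0.1   ]] [ 0.4921 -0.3532  0.1   ] 5.551886789551359 0.05174986473302109 [[ 0.4934 -0.3533  0.1045]]
[[ 0.518  -0.3509  0.1   ]
 [ 0.4666 -0.3561  0.1   ]] [ 0.4923 -0.3535  0.1   ] 5.713063681652566 0.05163310103518315 [[ 0.4939 -0.3528  0.1045]]
```

drive_tool(
  increments=[
    [0, [0, 50, 15], [0, 0, -2]],
    [0, [0, 100, 30], [0, 0, -4]],
    [0, [0, 150, 45], [0, 0, -6]],
    [0, [0, 200, 55], [0, 0, -8]],
    [0, [0, 250, 55], [0, 0, -10]],
    [0, [0, 300, 55], [0, 0, -12]],
    [0, [0, 350, 55], [0, 0, -14]],
    [0, [0, 400, 55], [0, 0, -16]],
    [0, [10, 450, 55], [0, 0, -18]],
    [0, [10, 500, 55], [0, 0, -19]],
  ],
)

```text
t: 2.4
position: [0.4307, 0.1297, 0.2638]
tool_rot: [[0.945, -0.327, 0.005], [-0.327, -0.945, -0.0], [0.004, -0.001, -1.0]]
ft_force: [1.5, 0.2, 0.8]
finger_gap: 0.093
finger_force: 0.0
```

drive_tool(
  increments=[
    [0, [0, 50, 0], [0, 0, 0]],
    [0, [0, 100, 0], [0, 0, 0]],
    [0, [5, 150, 0], [0, 0, 0]],
    [0, [10, 200, 0], [0, 0, 0]],
    [0, [20, 240, 0], [0, 0, 0]],
    [0, [20, 240, 0], [0, 0, 0]],
    [0, [20, 240, 0], [0, 0, 0]],
    [0, [20, 240, 0], [0, 0, 0]],
  ],
)

```text
t: 3.2
position: [0.4504, 0.3668, 0.2626]
tool_rot: [[0.945, -0.326, 0.001], [-0.326, -0.945, -0.0], [0.001, -0.0, -1.0]]
ft_force: [0.0, -0.5, -0.4]
finger_gap: 0.0929
finger_force: 0.0
```

```bash
python3 - <<'E'
from h import *
import pickle
d=snap("wrist","w3");pickle.dump(d,open("w3.pkl","wb"));print(sensors.observe()["position"],sensors.observe()["t"],sensors.observe()["q"])
E
```

```text
[0.4505 0.3666 0.2626] 3.25 [ 28.1551  16.8027  80.2182  -0.0239  82.9284 137.2384]
```

View pics/w3.png

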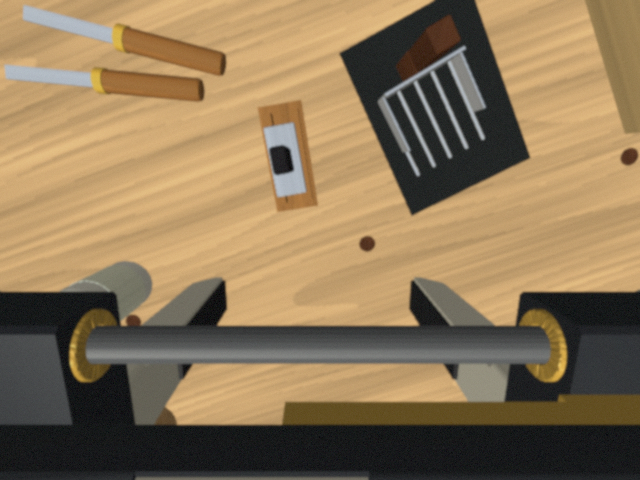

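The wrist picture shows the spanner's plate with black handle at (283,160) in its rest (286,157), and the scoop on its mat at upper right. Second, nearer view next.

drive_tool(
  increments=[
    [0, [0, 15, -40], [0, 0, -2]],
    [0, [0, 25, -60], [0, 0, -2]],
    [0, [0, 25, -60], [0, 0, -2]],
    [0, [0, 25, -60], [0, 0, -2]],
  ],
)

```text
t: 3.65
position: [0.4508, 0.3919, 0.2025]
tool_rot: [[0.933, -0.359, 0.0], [-0.359, -0.933, -0.0], [0.0, 0.0, -1.0]]
ft_force: [-0.1, 0.6, 0.5]
finger_gap: 0.0932
finger_force: 0.0
```

```bash
cat > spm.py <<'E'
from h import *
def meas(d,win):
    x0,y0,x1,y1=win;f=d["frame"][y0:y1,x0:x1];hsv=cv2.cvtColor(f,cv2.COLOR_RGB2HSV);o=np.array([x0,y0])
    out={}
    rest=cv2.inRange(hsv,(5,110,60),(14,255,200))
    plate=cv2.inRange(hsv,(90,5,90),(130,90,255)); handle=cv2.inRange(hsv,(0,0,0),(180,255,45))
    for n,m in(("plate",plate|handle),("handle",handle),("rest",rest|plate|handle)):
        cs,_=cv2.findContours(cv2.morphologyEx(m,cv2.MORPH_CLOSE,np.ones((3,3))),cv2.RETR_EXTERNAL,cv2.CHAIN_APPROX_NONE)
        c=max(cs,key=cv2.contourArea)+o;(cx,cy),(w,h),a=cv2.minAreaRect(c);b=cv2.boxPoints(((cx,cy),(w,h),a))
        out[n]=b
    return out
E
python3 - <<'E'
from spm import *
import pickle
a=pickle.load(open("w3.pkl","rb"));b=snap("wrist","w4");pickle.dump(b,open("w4.pkl","wb"))
for d in(a,b):
    hsv=cv2.cvtColor(d["frame"],cv2.COLOR_RGB2HSV)
    q=proj(d,[[.5219,.3672,.03]])[0].astype(int);w=(max(q[0]-60,0),max(q[1]-85,0),q[0]+60,min(q[1]+85,270))
    m=meas(d,w)
    for n,z in(("plate",.028),("rest",.02)):
        X=plane(d,m[n],z);e=[X[1]-X[0],X[2]-X[1]];L=max(e,key=np.linalg.norm)
        print(n,m[n].round(1).tolist(),X.mean(0),[np.linalg.norm(v) for v in e],np.degrees(np.arctan2(L[1],L[0])))
    print("handle",m["handle"].round(1).tolist())
    q=q.tolist()
x,y=q;cv2.imwrite("pics/sp4.png",cv2.resize(b["frame"][max(0,y-75):y+75,max(0,x-100):x+100,::-1],None,fx=4,fy=4))
print(max(0,x-100),max(0,y-75))
E
```

```text
plate [[264.1000061035156, 128.39999389648438], [292.29998779296875, 122.69999694824219], [305.8999938964844, 190.39999389648438], [277.6000061035156, 196.10000610351562]] [0.5267 0.3776 0.028 ] [np.float64(0.030885589598627635), np.float64(0.07278524972301777)] 171.93288921440697
rest [[261.3999938964844, 125.4000015258789], [294.29998779296875, 119.0], [308.6000061035156, 192.39999389648438], [275.70001220703125, 198.8000030517578]] [0.5273 0.3781 0.02  ] [np.float64(0.03653041648103422), np.float64(0.08034210548833166)] 171.7469501267236
handle [[270.6000061035156, 148.39999389648438], [287.8999938964844, 145.5], [292.0, 170.0], [274.6000061035156, 172.89999389648438]]
plate [[275.6000061035156, 114.0], [309.79998779296875, 106.19999694824219], [328.1000061035156, 186.60000610351562], [294.0, 194.39999389648438]] [0.5266 0.3776 0.028 ] [np.float64(0.03137125088372944), np.float64(0.07288581520405026)] 172.32722707630847
rest [[272.3999938964844, 111.80000305175781], [311.6000061035156, 102.9000015258789], [331.20001220703125, 188.89999389648438], [291.8999938964844, 197.8000030517578]] [0.5268 0.3779 0.02  ] [np.float64(0.0369041307374708), np.float64(0.07987921887214555)] 172.37796173795144
handle [[286.6000061035156, 135.1999969482422], [304.5, 131.39999389648438], [311.20001220703125, 162.5], [293.29998779296875, 166.3000030517578]]
214 77
```

View pics/sp4.png

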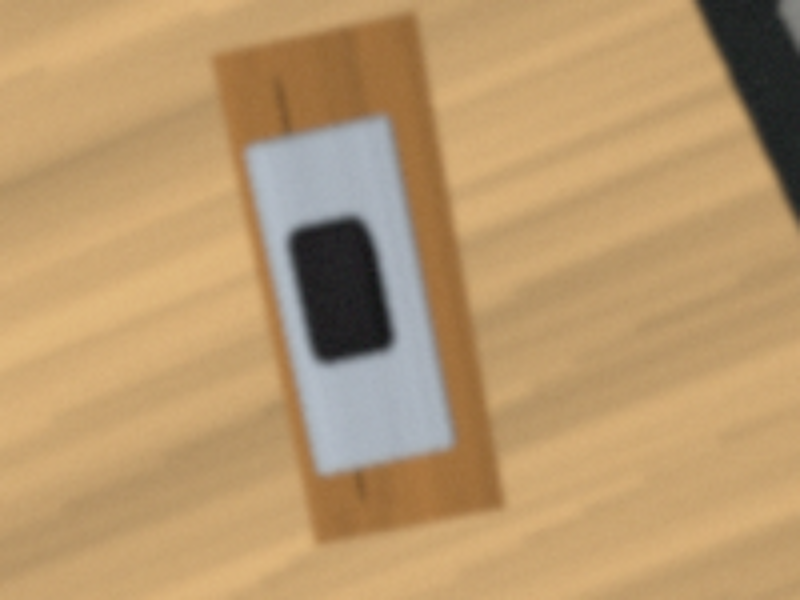

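The crop shows the plate 4x enlarged, corners of the rest at (213,58), (413,12), (505,505), (318,543); the spanner sits slightly left in it.

```bash
python3 - <<'E'
from spm import *
import pickle
a,b=[pickle.load(open(f"w{i}.pkl","rb")) for i in(3,4)]
c=np.array([(213,58),(413,12),(505,505),(318,543)])/4+[214,77]
X=plane(b,c,.02);print(X,X.mean(0),[np.degrees(np.arctan2(*(v)[[1,0]])) for v in(X[0]-X[3],X[1]-X[2])])
P=[np.array(p) for p in([[264.1,128.4],[292.3,122.7],[305.9,190.4],[277.6,196.1]],[[275.6,114],[309.8,106.2],[328.1,186.6],[294,194.4]])]
print(tri(a,P[0].mean(0),b,P[1].mean(0)))
slot=np.array([(284,105),(361,487)])/4+[214,77];print(plane(b,slot,.02))
Q=[np.array(p) for p in([[270.6,148.4],[287.9,145.5],[292,170],[274.6,172.9]],[[286.6,135.2],[304.5,131.4],[311.2,162.5],[293.3,166.3]])]
print("handle top+side",tri(a,Q[0].mean(0),b,Q[1].mean(0)))
# height of the drum cover/rest corner etc
print(sensors.observe()["position"])
E
```

```text
[[0.587  0.3879 0.02  ]
 [0.5796 0.3422 0.02  ]
 [0.4682 0.3611 0.02  ]
 [0.476  0.4071 0.02  ]] [0.5277 0.3745 0.02  ] [np.float64(-9.800662719973385), np.float64(-9.633316433824794)]
[0.5274 0.3773 0.0302]
[[0.572  0.3767 0.02  ]
 [0.4849 0.3922 0.02  ]]
handle top+side [0.5278 0.3783 0.0601]
[0.4513 0.3922 0.2033]
```

drive_tool(
  increments=[
    [0.4, [40, -8, -10], [0, 0, 7]],
    [0.4, [76, -14, -30], [0, 0, 13]],
    [0.4, [76, -14, -70], [0, 0, 13]],
    [0.4, [76, -14, -110], [0, 0, 13]],
    [0.4, [76, -14, -140], [0, 0, 13]],
    [0.4, [76, -14, -148], [0, 0, 13]],
    [0.4, [76, -14, -148], [0, 0, 13]],
    [0.4, [76, -14, -148], [0, 0, 13]],
  ],
)

```text
t: 4.5
position: [0.5281, 0.3796, 0.0563]
tool_rot: [[0.99, -0.139, 0.004], [-0.139, -0.99, 0.002], [0.003, -0.002, -1.0]]
ft_force: [-0.2, 0.1, 0.6]
finger_gap: 0.0556
finger_force: 0.0
```

drive_tool(
  increments=[
    [1, [0, 0, 0], [0, 0, 0]],
    [1, [0, 0, 0], [0, 0, 0]],
    [1, [0, 0, 0], [0, 0, 0]],
    [1, [0, 0, 0], [0, 0, 0]],
    [1, [0, 0, 0], [0, 0, 0]],
    [1, [0, 0, 0], [0, 0, 0]],
    [1, [0, 0, 0], [0, 0, 0]],
    [1, [0, 0, 0], [0, 0, 0]],
  ],
  squeeze=40,
)

```text
t: 5.3
position: [0.5264, 0.379, 0.0537]
tool_rot: [[0.99, -0.139, -0.0], [-0.139, -0.99, -0.0], [-0.0, 0.0, -1.0]]
ft_force: [-0.4, -0.1, 1.1]
finger_gap: 0.0159
finger_force: 39.9
```

drive_tool(
  increments=[
    [1, [0, 0, 40], [0, 0, 0]],
    [1, [0, 0, 90], [0, 0, 0]],
    [1, [0, -20, 130], [0, 0, 0]],
    [1, [0, -60, 150], [0, 0, 1]],
    [1, [0, -110, 150], [0, 0, 2]],
    [1, [0, -160, 150], [0, 0, 4]],
    [1, [-5, -210, 150], [0, 0, 6]],
    [1, [-10, -260, 150], [0, 0, 8]],
    [1, [-15, -310, 150], [0, 0, 10]],
    [1, [-20, -360, 150], [0, 0, 12]],
  ],
)

```text
t: 6.3
position: [0.5057, 0.0183, 0.2033]
tool_rot: [[0.997, 0.071, -0.0], [0.071, -0.997, 0.0], [-0.0, -0.0, -1.0]]
ft_force: [1.1, -0.1, -1.9]
finger_gap: 0.0157
finger_force: 39.9
```

drive_tool(
  increments=[
    [1, [0, -50, 0], [0, 0, 0]],
    [1, [-3, -100, 0], [0, 0, 0]],
    [1, [-6, -150, 0], [0, 0, 1]],
    [1, [-9, -200, 0], [0, 0, 1.6]],
    [1, [-12, -250, 0], [0, 0, 1.6]],
    [1, [-13, -300, 0], [0, 0, 1.6]],
    [1, [-13.7, -340, 0], [0, 0, 1.6]],
    [1, [-13.7, -372.4, 0], [0, 0, 1.6]],
    [1, [-13.7, -372.4, 0], [0, 0, 1.6]],
    [1, [-13.7, -372.4, 0], [0, 0, 1.6]],
  ],
)

```text
t: 7.3
position: [0.4923, -0.3525, 0.2026]
tool_rot: [[0.995, 0.096, -0.001], [0.096, -0.995, 0.002], [-0.001, -0.002, -1.0]]
ft_force: [-0.8, -0.2, -1.9]
finger_gap: 0.0158
finger_force: 39.9
```

drive_tool(
  increments=[
    [1, [0, 0, -25], [0, 0, 0]],
    [1, [0, 0, -40], [0, 0, 0]],
    [1, [0, 0, -40], [0, 0, 0]],
  ],
)

```text
t: 7.6
position: [0.4918, -0.3493, 0.1611]
tool_rot: [[0.995, 0.099, -0.004], [0.099, -0.995, 0.004], [-0.003, -0.005, -1.0]]
ft_force: [0.2, 0.1, -2.6]
finger_gap: 0.0162
finger_force: 39.9
```

```bash
python3 - <<'E'
from h import *
s=sensors.observe();print(s["position"],s["t"],s["q"])
d=snap("wrist","w5")
t=snap("top");f=t["frame"]
v=np.vstack([cv2.resize(d["frame"][:,:,::-1],(640,480))[100:430],cv2.resize(f[225:325,385:545,::-1],(432,270),interpolation=cv2.INTER_CUBIC).copy() if 0 else np.pad(cv2.resize(f[225:325,385:545,::-1],(416,260)),((0,0),(0,224),(0,0)))])
cv2.imwrite("pics/v5.png",v)
E
```

```text
[ 0.4918 -0.3493  0.1611] 7.6 [-45.9833  23.2081  85.3857   0.021   71.7451  38.3167]
```

View pics/v5.png

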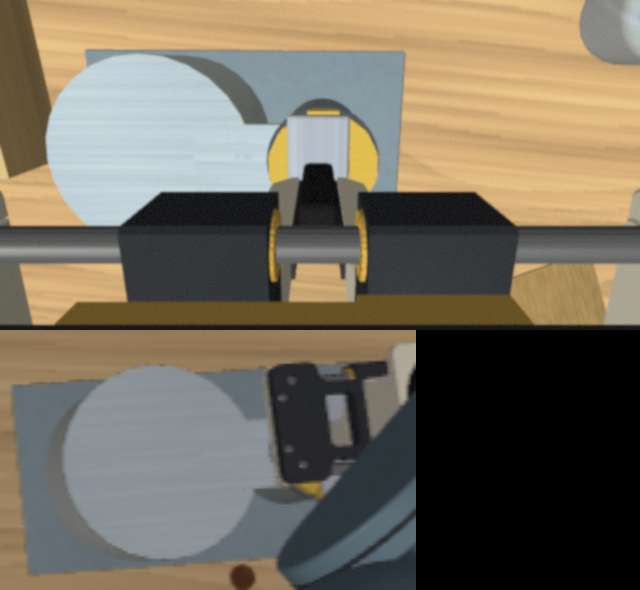

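The wrist part shows the spanner plate (centre column 319) above the ring (centre column 323), a 2-3 mm offset to the left; the lower part shows the cover still shut. Letting it settle.

drive_tool(
  increments=[
    [1, [0, 0, 0], [0, 0, 0]],
    [1, [0, 0, 0], [0, 0, 0]],
    [1, [0, 0, 0], [0, 0, 0]],
    [1, [0, 0, 0], [0, 0, 0]],
  ],
)

```text
t: 8.1
position: [0.493, -0.3525, 0.1642]
tool_rot: [[0.995, 0.098, 0.001], [0.098, -0.995, -0.001], [0.001, 0.001, -1.0]]
ft_force: [0.9, -0.1, -1.8]
finger_gap: 0.0157
finger_force: 39.9
```

```bash
python3 - <<'E'
from h import *
for i in range(3):
    s=sensors.observe();d=snap("wrist");print(s["position"],s["t"],np.degrees(np.arctan2(s["tool_rot"][1,0],s["tool_rot"][0,0])))
hsv=cv2.cvtColor(d["frame"],cv2.COLOR_RGB2HSV);g=cv2.inRange(hsv,(20,150,90),(32,255,255))
pl=cv2.inRange(hsv,(90,5,90),(130,60,255))
for y in range(215,280,8):
    a=np.flatnonzero(g[y,250:400])+250
    print(y,(a.min(),a.max()) if len(a) else None, np.round(hsv[y,280:360:8,2]).tolist())
cv2.imwrite("pics/v6.png",cv2.resize(d["frame"][170:310,230:420,::-1],None,fx=4,fy=4))
E
```

```text
[ 0.493  -0.3525  0.1642] 8.1 5.602388127900106
[ 0.493  -0.3525  0.164 ] 8.15 5.596658490361255
[ 0.4929 -0.3525  0.1639] 8.2 5.598189920379194
215 None [166, 117, 121, 148, 146, 147, 146, 108, 111, 163]
223 None [96, 194, 207, 201, 201, 200, 199, 203, 201, 97]
231 (np.int64(276), np.int64(358)) [227, 195, 209, 200, 198, 201, 200, 204, 202, 224]
239 (np.int64(272), np.int64(362)) [226, 191, 212, 200, 198, 204, 199, 207, 202, 225]
247 (np.int64(268), np.int64(366)) [224, 190, 210, 200, 199, 200, 202, 205, 200, 225]
255 (np.int64(265), np.int64(369)) [223, 192, 211, 203, 200, 204, 197, 205, 203, 225]
263 (np.int64(265), np.int64(370)) [224, 193, 210, 191, 109, 110, 140, 205, 200, 225]
271 (np.int64(265), np.int64(369)) [225, 196, 213, 63, 19, 26, 22, 206, 200, 224]
279 (np.int64(267), np.int64(368)) [219, 141, 118, 25, 25, 23, 21, 153, 123, 193]
```

View pics/v6.png

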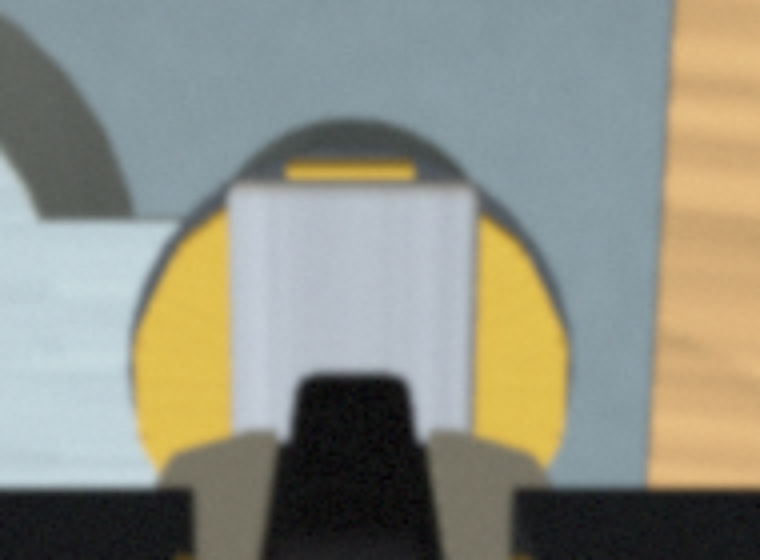

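The crop shows the spanner plate centred over the ring (columns 318 and 317.5) and squared to it. Lowering.

drive_tool(
  increments=[
    [1, [0, 0, -6], [0, 0, 0]],
    [1, [0, 0, -11], [0, 0, 0]],
    [1, [0, 0, -14], [0, 0, 0]],
    [1, [0, 0, -15], [0, 0, 0]],
    [1, [0, 0, -15], [0, 0, 0]],
    [1, [0, 0, -15], [0, 0, 0]],
  ],
)

```text
t: 8.85
position: [0.4929, -0.3525, 0.1487]
tool_rot: [[0.995, 0.098, 0.0], [0.098, -0.995, -0.0], [0.0, 0.0, -1.0]]
ft_force: [-0.0, -0.1, -1.6]
finger_gap: 0.0155
finger_force: 39.9
```

drive_tool(
  increments=[
    [1, [0, 0, -3], [0, 0, 0]],
    [1, [0, 0, -6], [0, 0, 0]],
    [1, [0, 0, -7], [0, 0, 0]],
    [1, [0, 0, -7], [0, 0, 0]],
    [1, [0, 0, -7], [0, 0, 0]],
  ],
)

```text
t: 9.35
position: [0.4929, -0.3524, 0.1416]
tool_rot: [[0.995, 0.098, -0.0], [0.098, -0.995, 0.0], [-0.0, -0.0, -1.0]]
ft_force: [0.1, 0.8, -1.7]
finger_gap: 0.0155
finger_force: 39.9
```

drive_tool(
  increments=[
    [1, [0, 0, 0], [0, 0, 5]],
    [1, [0, 0, 0], [0, 0, 13]],
    [1, [0, 0, 0], [0, 0, 21]],
    [1, [0, 0, 0], [0, 0, 29]],
    [1, [0, 0, 0], [0, 0, 37]],
    [1, [0, 0, 0], [0, 0, 45]],
    [1, [0, 0, 0], [0, 0, 53]],
    [1, [0, 0, 0], [0, 0, 61]],
    [1, [0, 0, 0], [0, 0, 69]],
    [1, [0, 0, 0], [0, 0, 76]],
  ],
  squeeze=60,
)

```text
t: 10.35
position: [0.4921, -0.3514, 0.1417]
tool_rot: [[0.141, 0.99, -0.002], [0.99, -0.141, 0.002], [0.002, -0.002, -1.0]]
ft_force: [-3.5, 2.7, 1.2]
finger_gap: 0.0155
finger_force: 59.9
```

drive_tool(
  increments=[
    [1, [0, 0, 0], [0, 0, 4]],
    [1, [0, 0, 0], [0, 0, 8]],
    [1, [0, 0, 0], [0, 0, 12]],
    [1, [0, 0, 0], [0, 0, 12]],
    [1, [0, 0, 0], [0, 0, 12]],
  ],
)

```text
t: 10.85
position: [0.4923, -0.352, 0.1415]
tool_rot: [[-0.061, 0.998, -0.001], [0.998, 0.061, 0.001], [0.001, -0.001, -1.0]]
ft_force: [-3.8, 2.0, -0.5]
finger_gap: 0.0159
finger_force: 59.9
```

```bash
python3 - <<'E'
from h import *
s=sensors.observe();print(s["position"],s["ft_force"],s["ft_torque"],np.degrees(np.arctan2(s["tool_rot"][1,0],s["tool_rot"][0,0])))
t=snap("top");d=snap("wrist")
hsv=cv2.cvtColor(t["frame"],cv2.COLOR_RGB2HSV)
f=np.hstack([cv2.resize(d["frame"],(400,300)),cv2.resize(t["frame"][215:365,360:560],(400,300))])[:,:,::-1]
cv2.imwrite("pics/v7.png",f)
E
```

```text
[ 0.4923 -0.352   0.1415] [-3.7674  1.9985 -0.5191] [ 0.3705  0.4762 -0.0815] 93.49737260807363
```

View pics/v7.png

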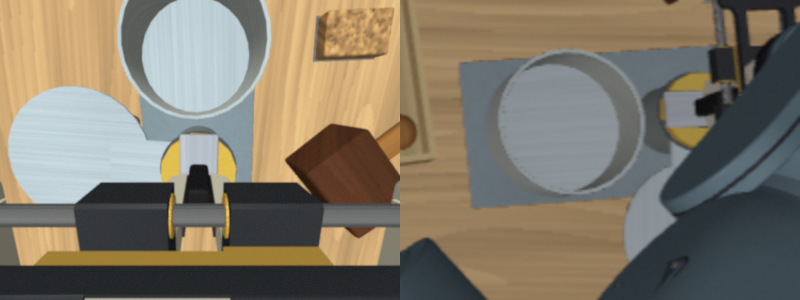

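The picture shows the cover swung off to the side and the pot fully clear (right part centred at (570,122)). Going on to the stop.

drive_tool(
  increments=[
    [1, [0, 0, 0], [0, 0, 3]],
    [1, [0, 0, 0], [0, 0, 5]],
    [1, [0, 0, 0], [0, 0, 5]],
  ],
)

```text
t: 11.25
position: [0.492, -0.3521, 0.1415]
tool_rot: [[-0.148, 0.989, -0.002], [0.989, 0.148, 0.001], [0.001, -0.001, -1.0]]
ft_force: [-5.3, 2.4, 0.9]
finger_gap: 0.0157
finger_force: 60.5
```

```bash
python3 - <<'E'
from h import *
s=sensors.observe();print(s["position"],s["ft_force"],s["ft_torque"],np.degrees(np.arctan2(s["tool_rot"][1,0],s["tool_rot"][0,0])))
d=snap("wrist","w8")
hsv=cv2.cvtColor(d["frame"],cv2.COLOR_RGB2HSV)
# pot rim: outer ellipse by edges; cover plate circle via brightness
print(proj(d,[[.478,-.236,.084]]))
E
```

```text
[ 0.492  -0.3521  0.1415] [-5.2887  2.4093  0.8943] [ 0.3203  0.879  -0.8746] 98.49907789648768
[[322.5124  66.1474]]
```

drive_tool(
  increments=[
    [1, [0.5, 0, 0], [0, 0, -3]],
    [1, [0.5, 0, -1], [0, 0, -4]],
    [1, [0.5, 0, -1], [0, 0, -4]],
    [1, [0.5, 0, -1], [0, 0, -4]],
  ],
)

```text
t: 11.7
position: [0.4927, -0.3523, 0.1406]
tool_rot: [[-0.081, 0.997, -0.001], [0.997, 0.081, 0.0], [0.0, -0.001, -1.0]]
ft_force: [-5.0, 1.8, 0.8]
finger_gap: 0.0159
finger_force: 59.9
```

drive_tool(
  increments=[
    [0.3, [0, 0, 0], [0, 0, 0]],
    [0.3, [0, 0, 0], [0, 0, 0]],
    [0.3, [0, 0, 0], [0, 0, 0]],
    [0.3, [0, 0, 0], [0, 0, 0]],
    [0.3, [0, 0, 20], [0, 0, 0]],
    [0.3, [0, 0, 60], [0, 0, 0]],
    [0.3, [0, 0, 100], [0, 0, 0]],
    [0.3, [-20, 0, 120], [0, 0, -5]],
    [0.3, [-50, 10, 120], [0, 0, -10]],
    [0.3, [-70, 20, 120], [0, 0, -15]],
  ],
)

```text
t: 12.7
position: [0.4226, -0.3327, 0.2618]
tool_rot: [[0.184, 0.983, 0.001], [0.983, -0.184, -0.002], [-0.002, 0.002, -1.0]]
ft_force: [0.0, 0.4, 0.0]
finger_gap: 0.0654
finger_force: 0.0
```

drive_tool(
  increments=[
    [0.3, [15, 40, 0], [0, 0, 8]],
    [0.3, [30, 80, 0], [0, 0, 16]],
    [0.3, [45, 120, 0], [0, 0, 24]],
    [0.3, [60, 160, 0], [0, 0, 32]],
    [0.3, [75, 200, 0], [0, 0, 40]],
    [0.3, [90, 240, 0], [0, 0, 48]],
    [0.3, [105, 280, 0], [0, 0, 56]],
    [0.3, [120, 320, 0], [0, 0, 64]],
    [0.3, [135, 360, 0], [0, 0, 72]],
    [0.3, [150, 400, 0], [0, 0, 80]],
  ],
)

```text
t: 13.7
position: [0.574, 0.0695, 0.261]
tool_rot: [[-0.939, 0.343, 0.001], [0.343, 0.939, -0.0], [-0.001, 0.0, -1.0]]
ft_force: [-0.2, -0.5, -0.3]
finger_gap: 0.0652
finger_force: 0.0
```

drive_tool(
  increments=[
    [0.3, [15, 40, 0], [0, 0, 8]],
    [0.3, [30, 80, 0], [0, 0, 16]],
    [0.3, [45, 120, 0], [0, 0, 24]],
    [0.3, [60, 160, 0], [0, 0, 33]],
    [0.3, [67, 168, 0], [0, 0, 33]],
    [0.3, [67, 168, 0], [0, 0, 33]],
    [0.3, [67, 168, 0], [0, 0, 33]],
  ],
)

```text
t: 14.4
position: [0.6402, 0.2346, 0.2604]
tool_rot: [[-0.976, -0.216, -0.001], [-0.216, 0.976, -0.001], [0.001, -0.001, -1.0]]
ft_force: [-0.2, -0.1, -0.0]
finger_gap: 0.0651
finger_force: 0.0
```

```bash
python3 - <<'E'
from h import *
import pickle
s=sensors.observe();print(s["position"],s["q"],s["t"])
d=snap("wrist","w9");pickle.dump(d,open("w9.pkl","wb"));t=snap("top");pickle.dump(t,open("t9.pkl","wb"))
cv2.imwrite("pics/v9.png",np.hstack([d["frame"][:300],cv2.resize(t["frame"],None,fx=.25,fy=.25)[:0].reshape(0,0,3) if 0 else np.zeros((300,0,3),np.uint8)])[:,:,::-1])
E
```

```text
[0.6402 0.2346 0.2604] [ 10.7991  27.838   64.1602  -0.0417  88.0432 -91.6927] 14.4
```

View pics/v9.png

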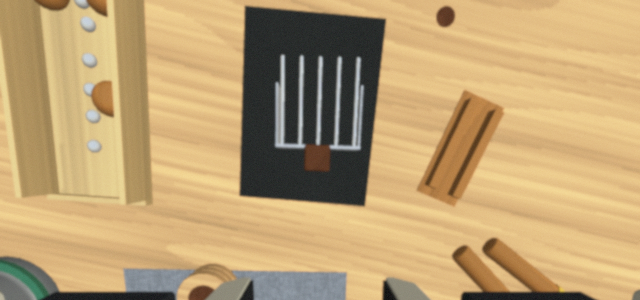

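The wrist picture shows the scoop with post top at (317,158), tine tips at (283,55)-(358,58), the black mat at (312,105), the empty rest at (460,148), and the trough at left.

```bash
cat > sc.py <<'E'
from h import *
def big(m,win=None):
    if win is not None:
        k=np.zeros_like(m);x0,y0,x1,y1=win;k[y0:y1,x0:x1]=m[y0:y1,x0:x1];m=k
    cs,_=cv2.findContours(m,cv2.RETR_EXTERNAL,cv2.CHAIN_APPROX_NONE);return max(cs,key=cv2.contourArea)
def rect(c):
    return cv2.boxPoints(cv2.minAreaRect(c))
E
python3 - <<'E'
from sc import *
import pickle
d=pickle.load(open("w9.pkl","rb"));t=pickle.load(open("t9.pkl","rb"))
def ang(v):return np.degrees(np.arctan2(v[1],v[0]))
H=cv2.cvtColor(d["frame"],cv2.COLOR_RGB2HSV)
post=rect(big(cv2.inRange(H,(0,100,30),(12,255,130)),(290,130,345,180)));print("post",post.mean(0),plane(d,post,.112).mean(0))
e=plane(d,post,.112);print(e,ang(e[1]-e[0]),ang(e[2]-e[1]))
Ht=cv2.cvtColor(t["frame"],cv2.COLOR_RGB2HSV)
w=(190,200,240,240);pt=rect(big(cv2.inRange(Ht,(0,100,30),(14,255,130)),w));print(pt,plane(t,pt,.112).mean(0))
m=cv2.inRange(H,(0,0,0),(180,255,60));mat=rect(cv2.convexHull(big(m,(230,0,400,225))));X=plane(d,mat,.002);print("mat",X,X.mean(0),ang(X[1]-X[0]),ang(X[2]-X[1]))
r=rect(big(cv2.morphologyEx(cv2.inRange(H,(0,120,50),(14,255,255)),cv2.MORPH_CLOSE,np.ones((5,5))),(405,80,515,215)));X=plane(d,r,.02);print("rest",r,X,X.mean(0),ang(X[1]-X[0]),ang(X[2]-X[1]))
tips=plane(d,[(283,55),(302,56),(320,56),(339,57),(358,57)],.004);print("tips",tips)
bk=plane(d,[(276,147),(360,148)],.04);print("back",bk,ang(bk[1]-bk[0]))
E
```

```text
post [316.5 157.5] [0.574  0.2177 0.112 ]
[[0.5654 0.205  0.112 ]
 [0.5609 0.2256 0.112 ]
 [0.5826 0.2306 0.112 ]
 [0.5872 0.2097 0.112 ]] 102.47994843222337 12.921308970349308
[[201. 213.]
 [221. 213.]
 [221. 230.]
 [201. 230.]] [0.5669 0.2113 0.112 ]
mat [[0.6346 0.1255 0.002 ]
 [0.4389 0.1116 0.002 ]
 [0.4187 0.2559 0.002 ]
 [0.6133 0.2879 0.002 ]] [0.5264 0.1952 0.002 ] -175.9621713076809 97.9886563012338
rest [[446.0001 192.    ]
 [467.0462 144.3692]
 [474.9263 147.8512]
 [453.8801 195.4819]] [[0.5781 0.3682 0.02  ]
 [0.5235 0.3752 0.02  ]
 [0.5252 0.3848 0.02  ]
 [0.5799 0.3781 0.02  ]] [0.5517 0.3766 0.02  ] 172.74484374733515 80.32717560244446
tips [[0.4759 0.1586 0.004 ]
 [0.4724 0.1788 0.004 ]
 [0.4682 0.1977 0.004 ]
 [0.4648 0.218  0.004 ]
 [0.4603 0.238  0.004 ]]
back [[0.5718 0.1736 0.04  ]
 [0.5539 0.2594 0.04  ]] 101.8243242622277
```

drive_tool(
  increments=[
    [0.3, [-40, -10, 0], [0, 0, 0]],
    [0.3, [-66, -17, -20], [0, 0, 0]],
    [0.3, [-66, -17, -70], [0, 0, 0]],
    [0.3, [-66, -17, -115], [0, 0, 0]],
    [0.3, [-66, -17, -155], [0, 0, 0]],
    [0.3, [-66, -17, -180], [0, 0, 0]],
    [0.3, [-66, -17, -189], [0, 0, 0]],
    [0.3, [-66, -17, -189], [0, 0, 0]],
    [0.3, [-66, -17, -189], [0, 0, 0]],
  ],
)

```text
t: 15.4
position: [0.5756, 0.2182, 0.0734]
tool_rot: [[-0.976, -0.217, 0.003], [-0.217, 0.976, 0.0], [-0.003, -0.0, -1.0]]
ft_force: [0.4, -0.7, 0.3]
finger_gap: 0.0649
finger_force: 0.0
```

drive_tool(
  increments=[
    [1, [0, 0, 0], [0, 0, 0]],
    [1, [0, 0, 0], [0, 0, 0]],
    [1, [0, 0, 0], [0, 0, 0]],
    [1, [0, 0, 0], [0, 0, 0]],
    [1, [0, 0, 0], [0, 0, 0]],
    [1, [0, 0, 0], [0, 0, 0]],
    [1, [0, 0, 0], [0, 0, 0]],
  ],
  squeeze=55,
)

```text
t: 16.1
position: [0.5743, 0.2187, 0.0716]
tool_rot: [[-0.976, -0.218, -0.0], [-0.218, 0.976, 0.0], [0.0, 0.0, -1.0]]
ft_force: [-0.4, -0.6, 0.5]
finger_gap: 0.0219
finger_force: 54.6
```

```bash
python3 - <<'E'
from sc import *
import pickle
s=sensors.observe();print(s["position"],s["t"])
t=pickle.load(open("t9.pkl","rb"));d=pickle.load(open("w9.pkl","rb"))
cv2.imwrite("pics/v10.png",np.vstack([cv2.resize(t["frame"][168:313,290:390],(400,580),interpolation=cv2.INTER_CUBIC)])[:,:,::-1])
E
```

```text
[0.5743 0.2187 0.0716] 16.1
```

View pics/v10.png

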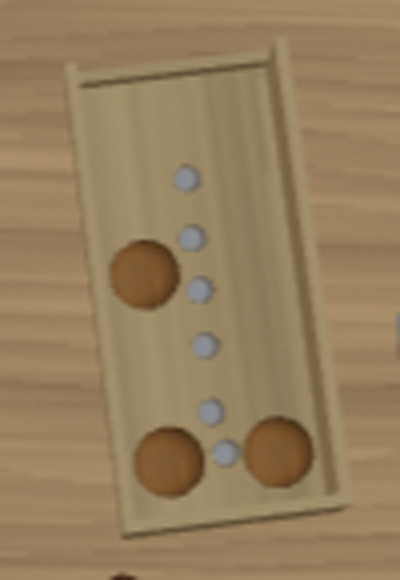

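The crop shows the trough with three knobs at (145,274), (169,461), (278,452) and six steel balls in a middle row; near end at the bottom, far lip at the top.

```bash
python3 - <<'E'
from h import *
import pickle
t=pickle.load(open("t9.pkl","rb"));P=lambda l:np.array(l)/4+[290,168]
C=plane(t,P([(69,65),(282,40),(350,505),(123,537)]),.06);print(C)
# lip top inner/near wall: 
print([np.linalg.norm(C[i]-C[(i+1)%4]) for i in range(4)])
ax=(C[0]+C[1]-C[2]-C[3]);ax/=np.linalg.norm(ax);yaw=np.degrees(np.arctan2(ax[1],ax[0]));o=C.mean(0);print("yaw",yaw,"o",o)
R=np.array([[ax[0],ax[1]],[-ax[1],ax[0]]])
K=plane(t,P([(145,274),(169,461),(278,452)]),.024);S=plane(t,P([(186,179),(192,238),(201,290),(204,346),(211,412),(225,453)]),.013)
print("knobs",K,(K-o)[:,:2]@R.T*1000);print("shots",(S-o)[:,:2]@R.T*1000)
lip=plane(t,P([(80,85),(268,63)]),.018);print("lip inner?",(lip-o)[:,:2]@R.T*1000)
d=pickle.load(open("w9.pkl","rb"));f=plane(d,[(16,197),(152,205)],.06);print((f-o)[:,:2]@R.T*1000)
f=plane(d,[(50,193),(118,195)],.018);print((f-o)[:,:2]@R.T*1000)
E
```

```text
[[ 0.6581  0.0339  0.06  ]
 [ 0.674  -0.0725  0.06  ]
 [ 0.4424 -0.108   0.06  ]
 [ 0.4242  0.0014  0.06  ]]
[np.float64(0.10756761460090686), np.float64(0.23431781322273162), np.float64(0.1108498079366598), np.float64(0.236164527828129)]
yaw 8.313507411081954 o [ 0.5497 -0.0363  0.06  ]
knobs [[ 0.5594 -0.0072  0.024 ]
 [ 0.4645 -0.0213  0.024 ]
 [ 0.4705 -0.076   0.024 ]] [[ 13.8235  27.3639]
 [-82.0955  27.1091]
 [-84.1369 -27.8178]]
shots [[ 62.7718  -0.4022]
 [ 31.5297   0.4474]
 [  4.0088  -0.7043]
 [-24.9728   1.4657]
 [-59.0142   2.248 ]
 [-80.569   -2.1326]]
lip inner? [[117.7464  48.3634]
 [117.9613 -50.2503]]
[[121.4276 -56.237 ]
 [119.5071  82.2866]]
[[120.6728 -52.8083]
 [117.3023  24.4043]]
```

```bash
cat > tt.py <<'E'
import numpy as np
xt=np.array([.9895,.1446]);yt=np.array([-.1446,.9895]);o=np.array([550.5,-36.2])
def tcp(X,Y,h,p):
    """X,Y,h: tine tip in trough frame (mm, h above bench of tine underside), p nose up deg -> TCP world mm"""
    c,s=np.cos(np.radians(p)),np.sin(np.radians(p))
    w=o+xt*(X+108*c+69.6*s)+yt*Y
    return np.r_[w,h-108*s+69.6*c].round(1)
if __name__=="__main__":
    for a in [(80,3,30,-22),(80,3,7,-22),(35,3,7,-15),(-5,3,7,-10),(-20,3,6.5,0),(-80,3,6.5,0),(-112,3,6.5,0),(-112,3,46,20)]:print(a,tcp(*a))
E
python3 tt.py
```

```text
(80, 3, 30, -22) [702.5 -11.  135. ]
(80, 3, 7, -22) [702.5 -11.  112. ]
(35, 3, 7, -15) [670.1 -15.7 102.2]
(-5, 3, 7, -10) [638.4 -20.3  94.3]
(-20, 3, 6.5, 0) [637.1 -20.5  76.1]
(-80, 3, 6.5, 0) [577.8 -29.2  76.1]
(-112, 3, 6.5, 0) [546.1 -33.8  76.1]
(-112, 3, 46, 20) [563.2 -31.3  74.5]
```

drive_tool(
  increments=[
    [1, [0, 0, 40], [0, 0, 0]],
    [1, [0, 0, 80], [0, 0, 0]],
    [1, [0, 0, 120], [0, 0, 0]],
    [1, [20, -30, 150], [0, 0, 0]],
    [1, [45, -75, 150], [0, 0, -2]],
    [1, [70, -120, 150], [0, 0, -4.2]],
    [1, [95, -160, 150], [0, 0, -4.2]],
    [1, [115, -200, 150], [0, 0, -4.2]],
    [1, [128, -229, 150], [0, 0, -4.2]],
    [1, [128, -229, 150], [0, 0, -4.2]],
  ],
)

```text
t: 17.1
position: [0.7034, -0.0157, 0.2199]
tool_rot: [[-0.99, -0.141, -0.001], [-0.141, 0.99, -0.002], [0.001, -0.001, -1.0]]
ft_force: [-0.1, 0.2, -2.6]
finger_gap: 0.0216
finger_force: 54.6
```

drive_tool(
  increments=[
    [1, [0, 0, 0], [1, -7, 0]],
    [1, [0, 0, -20], [2.2, -15, 0]],
    [1, [0, 0, -50], [3.2, -21.8, 0]],
    [1, [0, 0, -75], [3.2, -21.8, 0]],
    [1, [0, 0, -86], [3.2, -21.8, 0]],
    [1, [0, 0, -86], [3.2, -21.8, 0]],
    [1, [0, 0, -86], [3.2, -21.8, 0]],
    [1, [0, 0, -86], [3.2, -21.8, 0]],
  ],
)

```text
t: 17.9
position: [0.7035, -0.0099, 0.1369]
tool_rot: [[-0.916, -0.147, 0.372], [-0.136, 0.989, 0.055], [-0.376, -0.0, -0.926]]
ft_force: [0.8, -0.7, -1.0]
finger_gap: 0.0215
finger_force: 54.9
```

```bash
cat > kn.py <<'E'
from sc import *
from tt import o,xt,yt
def knobs(d,z=.024,amin=150):
    H=cv2.cvtColor(d["frame"],cv2.COLOR_RGB2HSV);m=cv2.inRange(H,(6,165,60),(16,255,255));m[290:]=0 if d.get("T_tool_cam") is not None else m[290:]
    m=cv2.morphologyEx(m,cv2.MORPH_OPEN,np.ones((5,5)))
    r=[]
    for c in cv2.findContours(m,cv2.RETR_EXTERNAL,cv2.CHAIN_APPROX_NONE)[0]:
        if cv2.contourArea(c)<amin:continue
        (x,y),R=cv2.minEnclosingCircle(c);X=plane(d,(x,y),z)[0];v=X[:2]*1000-o
        r.append((round(x),round(y),round(R,1),int(cv2.contourArea(c)),np.r_[v@xt,v@yt].round(1)))
    return r
def steel(d,z=.013):
    H=cv2.cvtColor(d["frame"],cv2.COLOR_RGB2HSV)
if __name__=="__main__":
    import sys
    for n in sys.argv[1:]:
        s=sensors.observe();d=snap(n);print(n,s["position"],s["t"],s["ft_force"])
        for k in knobs(d,amin=150 if n=="wrist" else 60):print(k)
        cv2.imwrite(f"pics/last_{n}.png",d["frame"][:,:,::-1])
E
python3 kn.py wrist top
```

```text
wrist [ 0.7035 -0.0099  0.1369] 17.9 [ 0.8099 -0.6677 -1.0109]
top [ 0.7034 -0.01    0.1368] 17.95 [-0.4483  0.4947 -2.5975]
```

```bash
python3 - <<'E'
from kn import *
import pickle
t=pickle.load(open("t9.pkl","rb"));H=cv2.cvtColor(t["frame"],cv2.COLOR_RGB2HSV)
print(H[236,324:330],H[210,330:333],H[150,20:23])
w=cv2.cvtColor(cv2.imread("pics/w9.png"),cv2.COLOR_BGR2HSV);print(w[98,100:110:3],w[160,80:86:3])
l=cv2.cvtColor(cv2.imread("pics/last_wrist.png"),cv2.COLOR_BGR2HSV)
m=cv2.inRange(l,(5,150,50),(13,255,255));print(m.sum()/255)
E
```

```text
[[ 15 151 125]
 [ 15 151 125]
 [ 16 151 123]
 [ 15 153 122]
 [ 16 157 125]
 [ 16 160 126]] [[ 20  88 157]
 [ 20  87 155]
 [ 20  87 155]] [[102  54  80]
 [114  30  43]
 [103  52  69]]
[[ 16 156 176]
 [ 16 156 181]
 [ 15 151 184]
 [ 15 155 186]] [[ 20  99 213]
 [ 20  97 213]]
4958.0
```

```bash
sed -i 's/(6,165,60),(16,255,255)/(11,130,50),(18,255,255)/' kn.py; python3 kn.py wrist top; python3 - <<'E'
from tt import *
print(tcp(80,3,7,-22))
E
```

```text
wrist [ 0.7033 -0.01    0.1367] 18.0 [ 0.1547 -0.3688 -1.971 ]
(33, 263, 41.4, 1977, array([ 222.5, -241.5]))
(74, 96, 63.4, 1903, array([  87.3, -151.3]))
top [ 0.7031 -0.0101  0.1365] 18.05 [ 0.1367  0.369  -1.985 ]
(326, 236, 8.4, 198, array([14.1, 28.6]))
(139, 249, 31.1, 1321, array([ 32.4, 406.4]))
(89, 190, 25.8, 508, array([166.2, 500.4]))
(107, 180, 25.5, 509, array([183.1, 462.5]))
(460, 141, 41.5, 1054, array([ 182. , -278.3]))
(9, 45, 10.8, 165, array([509.7, 654.8]))
(35, 45, 12.1, 199, array([504. , 598.8]))
(43, 32, 7.5, 88, array([530.6, 581.4]))
(24, 18, 21.3, 364, array([568.6, 622.1]))
[702.5 -11.  112. ]
```

drive_tool(
  increments=[
    [1, [0, 0, -12], [0, 0, 0]],
    [1, [0, 0, -20], [0, 0, 0]],
    [1, [0, 0, -24], [0, 0, 0]],
    [1, [0, 0, -24], [0, 0, 0]],
    [1, [0, 0, -24], [0, 0, 0]],
  ],
)

```text
t: 18.6
position: [0.7023, -0.0104, 0.1114]
tool_rot: [[-0.917, -0.146, 0.371], [-0.135, 0.989, 0.055], [-0.375, -0.0, -0.927]]
ft_force: [-0.7, 0.0, -1.8]
finger_gap: 0.0218
finger_force: 54.9
```

drive_tool(
  increments=[
    [1, [-10, -1.5, -3], [-0.3, 2, 0]],
    [1, [-20, -3, -6], [-0.6, 4, 0]],
    [1, [-32, -5, -10], [-1, 6.9, 0]],
    [1, [-42, -6, -12], [-1.2, 8.5, 0]],
    [1, [-52, -7.7, -15], [-1.5, 10, 0]],
    [1, [-64, -9.4, -17.8], [-1.7, 11.9, 0]],
    [1, [-64, -9.4, -17.8], [-1.7, 11.9, 0]],
  ],
)

```text
t: 19.3
position: [0.6372, -0.0197, 0.0934]
tool_rot: [[-0.975, -0.146, 0.17], [-0.144, 0.989, 0.026], [-0.172, 0.001, -0.985]]
ft_force: [0.2, -0.3, -2.1]
finger_gap: 0.0217
finger_force: 54.9
```

```bash
python3 kn.py wrist top
```

```text
wrist [ 0.6372 -0.0197  0.0934] 19.3 [ 0.1889 -0.3224 -2.0529]
(57, 238, 68.3, 2116, array([  84.3, -169.5]))
(374, 24, 38.2, 3487, array([-36.4,  31.9]))
top [ 0.638  -0.0198  0.0937] 19.35 [ 1.0016 -0.2232 -2.1155]
(139, 249, 31.1, 1321, array([ 32.4, 406.4]))
(89, 190, 25.8, 508, array([166.2, 500.4]))
(107, 180, 25.5, 509, array([183.1, 462.5]))
(460, 142, 41.8, 1055, array([ 180.9, -278.1]))
(38, 48, 7.9, 72, array([494.2, 592.3]))
(14, 43, 13.5, 178, array([513., 643.]))
(20, 25, 9.8, 167, array([554.7, 630.2]))
(53, 26, 9.4, 110, array([543.5, 559.4]))
(64, 7, 10.0, 98, array([587. , 534.9]))
```

drive_tool(
  increments=[
    [1, [-8, -1.2, -5], [0, 0, 0]],
    [1, [-12, -1.8, -10], [-0.7, 5, 0]],
    [1, [-12, -1.8, -17.5], [-1.45, 9.9, 0]],
    [1, [-15, -2.2, -17.5], [-1.45, 9.9, 0]],
    [1, [-25, -3.7, -17.5], [-1.45, 9.9, 0]],
    [1, [-35, -5.1, -17.5], [-1.45, 9.9, 0]],
    [1, [-45, -6.6, -17.5], [-1.45, 9.9, 0]],
    [1, [-52, -7.6, -17.5], [-1.45, 9.9, 0]],
    [1, [-52, -7.6, -17.5], [-1.45, 9.9, 0]],
  ],
)

```text
t: 20.3
position: [0.5847, -0.0274, 0.0768]
tool_rot: [[-0.989, -0.145, -0.0], [-0.145, 0.989, 0.001], [0.0, 0.001, -1.0]]
ft_force: [0.3, -0.3, -1.7]
finger_gap: 0.0215
finger_force: 54.9
```

```bash
python3 kn.py wrist; python3 -c "
from tt import *
print(tcp(-112,3,6.5,0))"
```

```text
wrist [ 0.5847 -0.0274  0.0768] 20.3 [ 0.2841 -0.2696 -1.6969]
(366, 74, 70.1, 7256, array([-77.1,  29.3]))
(260, 42, 38.6, 3811, array([-93. , -28.9]))
[546.1 -33.8  76.1]
```

drive_tool(
  increments=[
    [1, [-5, -0.7, -0.6], [0, 0, 0]],
    [1, [-12, -1.8, -0.6], [0, 0, 0]],
    [1, [-19, -2.8, -0.6], [0, 0, 0]],
    [1, [-26, -3.8, -0.6], [0, 0, 0]],
    [1, [-32, -4.7, -0.6], [0, 0, 0]],
    [1, [-36, -5.3, -0.6], [0, 0, 0]],
    [1, [-38, -5.5, -0.6], [0, 0, 0]],
    [1, [-38, -5.5, -0.6], [0, 0, 0]],
  ],
)

```text
t: 21.15
position: [0.5476, -0.0329, 0.0756]
tool_rot: [[-0.989, -0.146, -0.001], [-0.146, 0.989, 0.001], [0.001, 0.001, -1.0]]
ft_force: [-0.8, 0.7, -2.8]
finger_gap: 0.0215
finger_force: 55.0
```

```bash
python3 kn.py wrist
```

```text
wrist [ 0.5476 -0.0329  0.0756] 21.15 [-0.8263  0.6756 -2.8085]
(361, 181, 30.8, 2806, array([-55.8,  28.3]))
(261, 116, 34.3, 3247, array([-92.1, -29.3]))
(369, 115, 34.6, 3344, array([-92.8,  31.8]))
```

View pics/last_wrist.png

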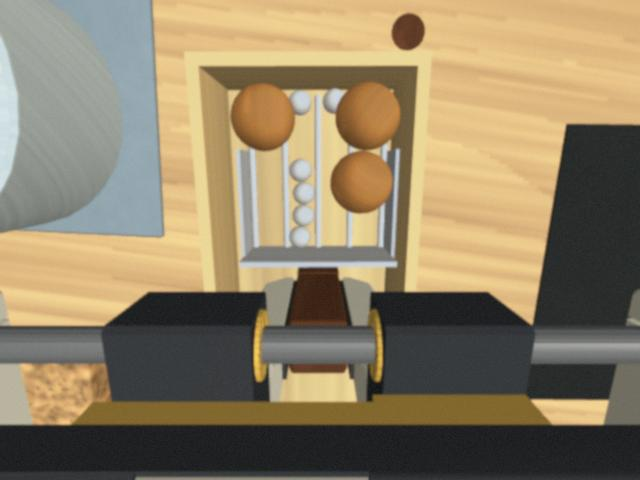

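The wrist picture shows the scoop at the near wall: knobs at (263,117), (369,115) and (361,181) lie on the tines; steel balls lie on the floor between tines at columns 300 and 334. Now pitching the nose up.

```bash
python3 -c "
from tt import *
a=tcp(-109.8,3,5.9,0);print(a)
import math
for p in (4,8,12,16,20,24,27):print(p,(tcp(-112,3,6.5+119*math.sin(math.radians(p)),p)-a).round(1),(-.1446*p,.9895*p))"
```

```text
[548.3 -33.5  75.5]
4 [2.4 0.4 1.2] (-0.5784, 3.958)
8 [6.4 0.9 1.5] (-1.1568, 7.916)
12 [9.8 1.4 1.4] (-1.7352, 11.874)
16 [12.7  1.9  0.9] (-2.3136, 15.832)
20 [14.9  2.2  0.2] (-2.8920000000000003, 19.79)
24 [16.6  2.4 -0.9] (-3.4704, 23.748)
27 [17.4  2.6 -2. ] (-3.9042000000000003, 26.7165)
```

drive_tool(
  increments=[
    [1, [2.4, 0.4, 1.2], [-0.6, 4, 0]],
    [1, [6.4, 0.9, 1.5], [-1.2, 7.9, 0]],
    [1, [9.8, 1.4, 1.4], [-1.7, 11.9, 0]],
    [1, [12.7, 1.9, 0.9], [-2.3, 15.8, 0]],
    [1, [14.9, 2.2, 0.2], [-2.9, 19.8, 0]],
    [1, [16.6, 2.4, -0.5], [-3.5, 23.7, 0]],
    [1, [17.4, 2.6, -1], [-3.9, 26.7, 0]],
    [1, [17.4, 2.6, -1], [-3.9, 26.7, 0]],
    [1, [17.4, 2.6, -1], [-3.9, 26.7, 0]],
  ],
)

```text
t: 22.1
position: [0.566, -0.0301, 0.0741]
tool_rot: [[-0.882, -0.146, -0.448], [-0.131, 0.989, -0.065], [0.453, 0.002, -0.892]]
ft_force: [-0.0, 0.3, -3.2]
finger_gap: 0.0221
finger_force: 55.0
```

```bash
python3 kn.py wrist
```

```text
wrist [ 0.566  -0.0301  0.0741] 22.1 [-0.0464  0.2952 -3.162 ]
(361, 190, 61.9, 5606, array([-60.6,  32. ]))
(262, 124, 33.7, 3217, array([-110.5,  -36.3]))
```

drive_tool(
  increments=[
    [1, [0, 0, 8], [0, 0, 0]],
    [1, [0, 0, 20], [0, 0, 0]],
    [1, [0, 0, 36], [0, 0, 0]],
    [1, [0, 0, 55], [0, 0, 0]],
    [1, [0, 0, 75], [0, 0, 0]],
    [1, [0, 0, 95], [0, 0, 0]],
    [1, [0, 0, 112], [0, 0, 0]],
    [1, [0, 0, 120], [0, 0, 0]],
    [1, [0, 0, 120], [0, 0, 0]],
    [1, [0, 0, 120], [0, 0, 0]],
  ],
)

```text
t: 23.15
position: [0.5656, -0.0303, 0.1948]
tool_rot: [[-0.882, -0.145, -0.449], [-0.13, 0.989, -0.065], [0.453, 0.001, -0.891]]
ft_force: [0.4, 0.1, -3.2]
finger_gap: 0.0219
finger_force: 55.0
```

```bash
python3 kn.py wrist; python3 - <<'E'
import cv2,numpy as np
f=cv2.imread("pics/last_wrist.png");H=cv2.cvtColor(f,cv2.COLOR_BGR2HSV)
m=cv2.inRange(H,(0,0,150),(180,60,255));m[285:]=0
n,l,s,c=cv2.connectedComponentsWithStats(m)
for i in range(1,n):
    if s[i,4]>30:print(s[i],c[i].round())
E
```

```text
wrist [ 0.5656 -0.0303  0.1948] 23.15 [ 0.4074  0.1018 -3.2094]
(361, 191, 61.4, 5592, array([-110.4,   48. ]))
(263, 125, 33.3, 3152, array([-187.9,  -56.7]))
[    0     0   233   282 35152] [ 97. 171.]
[281  94   7   9  39] [284.  98.]
[ 236   94  164  174 7617] [302. 216.]
[382  94   8  47 287] [385. 116.]
[379 183   7  22 119] [382. 194.]
[267 278  27   7 130] [282. 282.]
[343 278  27   7 133] [354. 282.]
```

```bash
cat > st.py <<'E'
from kn import *
def balls(f,win,k,lo=150):
    x0,y0,x1,y1=win;H=cv2.cvtColor(f[y0:y1,x0:x1],cv2.COLOR_RGB2HSV)
    m=cv2.inRange(H,(0,0,lo),(180,60,255));m=cv2.morphologyEx(m,cv2.MORPH_OPEN,cv2.getStructuringElement(cv2.MORPH_ELLIPSE,(k,k)))
    n,l,s,c=cv2.connectedComponentsWithStats(m);return [(s[i].tolist(),(c[i]+[x0,y0]).round(1).tolist()) for i in range(1,n)]
if __name__=="__main__":
    w=snap("wrist");print("pan",balls(w["frame"],(232,60,410,245),11))
    s=snap("scene");H=cv2.cvtColor(s["frame"],cv2.COLOR_RGB2HSV)
    for X,Y in [(x,y) for x in(-115,115) for y in(-50,50)]:
        print(proj(s,np.r_[(o+xt*X+yt*Y)/1000,.006]).round())
    print("trough",balls(s["frame"],(250,215,335,285),3,120));cv2.imwrite("pics/sc.png",s["frame"][:,:,::-1])
    t=snap("top");print("top",balls(t["frame"],(308,180,375,300),3,120))
E
python3 st.py; python3 - <<'E'
import cv2,sys
sys.path.insert(0,'.')
from st import balls
for n,w,k in(("scene0",(250,215,335,285),3),("top0",(308,180,375,300),3)):
    print(n,balls(cv2.imread(f"pics/{n}.png")[:,:,::-1],w,k,120))
E
```

```text
pan [([4, 92, 23, 93, 1722], [247.5, 198.8]), ([70, 136, 31, 13, 305], [317.7, 202.4]), ([71, 164, 12, 12, 112], [308.5, 229.5]), ([70, 177, 14, 8, 83], [308.3, 241.4])]
[[252. 238.]]
[[283. 224.]]
[[299. 290.]]
[[333. 272.]]
trough [([22, 12, 5, 5, 19], [273.8, 228.8]), ([16, 15, 4, 5, 16], [267.5, 232.0]), ([22, 21, 12, 14, 73], [277.5, 242.7]), ([0, 49, 2, 3, 4], [250.2, 265.0])]
top [([48, 24, 3, 10, 26], [357.0, 208.5]), ([47, 48, 15, 19, 187], [361.7, 235.8]), ([46, 65, 6, 20, 44], [356.5, 254.5]), ([58, 69, 3, 3, 5], [367.0, 250.0]), ([59, 73, 3, 3, 5], [368.0, 254.0]), ([60, 78, 3, 3, 5], [369.0, 259.0]), ([65, 80, 2, 3, 4], [373.8, 261.0]), ([41, 101, 3, 5, 11], [350.0, 283.0]), ([53, 101, 3, 5, 11], [362.0, 283.0]), ([65, 101, 2, 4, 6], [373.7, 282.5]), ([39, 107, 7, 8, 34], [349.6, 291.2])]
scene0 [([21, 19, 5, 5, 17], [273.4, 236.0]), ([27, 23, 5, 4, 16], [279.0, 239.5]), ([34, 30, 4, 4, 12], [285.5, 246.5]), ([39, 36, 5, 5, 19], [291.2, 253.2]), ([45, 42, 5, 5, 19], [297.2, 258.8]), ([0, 49, 2, 3, 4], [250.2, 265.0]), ([52, 49, 5, 5, 19], [303.8, 266.2])]
top0 [([25, 30, 5, 6, 22], [335.3, 212.5]), ([27, 45, 5, 6, 24], [336.9, 227.3]), ([29, 58, 5, 6, 24], [338.9, 240.3]), ([30, 72, 5, 6, 22], [340.0, 254.1]), ([31, 89, 6, 5, 22], [341.5, 270.7]), ([35, 99, 5, 5, 21], [345.0, 281.0])]
```

Numbers show that all six steel balls are back in the trough (two singles and a four-ball blob in the scene view) and three knobs ride in the scoop.

```bash
cat > pour.py <<'E'
from tt import *
T=np.array([483.,-235.])
def pt(h,p):
    c,s=np.cos(np.radians(p)),np.sin(np.radians(p));return np.r_[T+xt*(108*c+69.6*s),h-108*s+69.6*c]
a=np.array([565.7,-30.3,194.9]);b=pt(185,27);print("go",(b-a).round(1))
prev=b
for h,p in[(130,15),(110,8),(95,2)]:print(h,p,(pt(h,p)-b).round(1),np.round([-.1446*(p-27),.9895*(p-27)],1))
c=pt(95,2);print("from 95,2")
for h,p in[(88,-3),(85,-7),(83,-11),(82,-15),(80,-19),(80,-23),(80,-27),(80,-31),(80,-36)]:print(h,p,(pt(h,p)-c).round(1),np.round([-.1446*(p-2),.9895*(p-2)],1))
E
python3 pour.py
```

```text
go [  43.8 -186.2    3.1]
130 15 [ -5.4  -0.8 -28.7] [  1.7 -11.9]
110 8 [-11.1  -1.6 -34.1] [  2.7 -18.8]
95 2 [-17.3  -2.5 -37.2] [  3.6 -24.7]
from 95,2
88 -3 [-6.1 -0.9  2.4] [ 0.7 -4.9]
85 -7 [-11.5  -1.7   6.5] [ 1.3 -8.9]
83 -11 [-17.4  -2.5  11.1] [  1.9 -12.9]
82 -15 [-23.8  -3.5  16.4] [  2.5 -16.8]
80 -19 [-30.6  -4.5  20.2] [  3.  -20.8]
80 -23 [-37.7  -5.5  25.5] [  3.6 -24.7]
80 -27 [-45.3  -6.6  30.3] [  4.2 -28.7]
80 -31 [-53.1  -7.8  34.5] [  4.8 -32.7]
80 -36 [-63.2  -9.2  39. ] [  5.5 -37.6]
```

drive_tool(
  increments=[
    [1, [1, -4, 0], [0, 0, 0]],
    [1, [3, -13, 0], [0, 0, 0]],
    [1, [7, -29, 1], [0, 0, 0]],
    [1, [12, -50, 1], [0, 0, 0]],
    [1, [18, -75, 2], [0, 0, 0]],
    [1, [24, -102, 2], [0, 0, 0]],
    [1, [30, -128, 3], [0, 0, 0]],
    [1, [36, -152, 3], [0, 0, 0]],
    [1, [40, -170, 3], [0, 0, 0]],
    [1, [43, -181, 3], [0, 0, 0]],
  ],
)

```text
t: 24.35
position: [0.6086, -0.215, 0.1973]
tool_rot: [[-0.882, -0.142, -0.449], [-0.127, 0.99, -0.064], [0.454, 0.001, -0.891]]
ft_force: [-0.2, 0.2, -3.1]
finger_gap: 0.0216
finger_force: 55.0
```

drive_tool(
  increments=[
    [1, [0.8, -4, 0], [0, 0, 0]],
    [1, [0.8, -5.2, 0], [0, 0, 0]],
    [1, [0.8, -5.2, 0], [0, 0, 0]],
    [1, [0.8, -5.2, 0], [0, 0, 0]],
  ],
)

```text
t: 24.75
position: [0.6096, -0.2155, 0.198]
tool_rot: [[-0.881, -0.146, -0.449], [-0.131, 0.989, -0.065], [0.454, 0.002, -0.891]]
ft_force: [-0.7, -0.4, -3.4]
finger_gap: 0.0218
finger_force: 55.0
```

```bash
python3 kn.py wrist; python3 - <<'E'
from h import *
d=snap("wrist","w11");f=d["frame"]
c,s=np.cos(np.radians(27)),np.sin(np.radians(27))
for a in [0,60,120,180,240,300]:
    X=[.478+.07*np.cos(np.radians(a)),-.2355+.07*np.sin(np.radians(a)),.084];print(a,proj(d,X).round())
cv2.imwrite("pics/v11.png",f[:,:,::-1])
E
```

```text
wrist [ 0.6096 -0.2155  0.198 ] 24.75 [-0.7116 -0.3773 -3.3858]
(360, 224, 29.4, 2545, array([ -58.5, -142.9]))
(362, 161, 31.3, 2848, array([-129.3, -138.8]))
(263, 125, 32.7, 3059, array([-173.3, -247.7]))
0 [[306. 234.]]
60 [[382. 205.]]
120 [[390. 133.]]
180 [[329.  91.]]
240 [[258. 116.]]
300 [[244. 186.]]
```

View pics/v11.png

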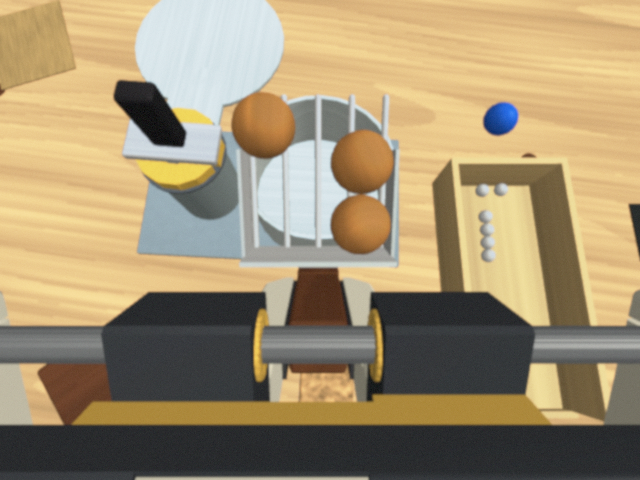

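The wrist picture shows the three knobs in the scoop, at (263,125), (362,161) and (361,224), over the open pot. The spanner stands in the ring at (175,140), and five single steel dots plus one are in the trough at (485,220). Pouring.

drive_tool(
  increments=[
    [1, [-2, 0, -12], [0.6, -4, 0]],
    [1, [-4, -0.6, -22], [1.1, -8, 0]],
    [1, [-5.4, -0.8, -28.7], [1.7, -11.9, 0]],
    [1, [-8, -1.2, -31.5], [2.2, -15.5, 0]],
    [1, [-11, -1.6, -34], [2.7, -18.8, 0]],
    [1, [-14, -2, -36], [3.2, -22, 0]],
    [1, [-17.3, -2.5, -37.2], [3.6, -24.7, 0]],
    [1, [-17.3, -2.5, -37.2], [3.6, -24.7, 0]],
  ],
)

```text
t: 25.65
position: [0.5906, -0.2186, 0.1612]
tool_rot: [[-0.989, -0.145, -0.035], [-0.145, 0.989, -0.004], [0.036, 0.001, -0.999]]
ft_force: [0.1, 0.7, -2.6]
finger_gap: 0.0222
finger_force: 55.0
```

drive_tool(
  increments=[
    [1, [-6, -0.9, 2.4], [0.7, -4.9, 0]],
    [1, [-11.5, -1.7, 6.5], [1.3, -8.9, 0]],
    [1, [-14, -2, 9], [1.6, -11, 0]],
    [1, [-17.4, -2.5, 11], [1.9, -12.9, 0]],
    [1, [-20.5, -3, 13.8], [2.2, -14.8, 0]],
    [1, [-23.8, -3.5, 16.4], [2.5, -16.8, 0]],
    [1, [-30.6, -4.5, 20.2], [3, -20.8, 0]],
    [1, [-37.7, -5.5, 25.5], [3.6, -24.7, 0]],
    [1, [-45.3, -6.6, 30.3], [4.2, -28.7, 0]],
    [1, [-53, -7.8, 34.5], [4.8, -32.7, 0]],
  ],
)

```text
t: 26.65
position: [0.5395, -0.2262, 0.1959]
tool_rot: [[-0.846, -0.149, 0.512], [-0.128, 0.989, 0.077], [-0.517, -0.0, -0.856]]
ft_force: [-0.1, 0.3, -1.8]
finger_gap: 0.0217
finger_force: 55.0
```

drive_tool(
  increments=[
    [1, [-5, -0.7, 2.5], [0.4, -2.5, 0]],
    [1, [-10, -1.4, 4.5], [0.7, -4.9, 0]],
    [1, [-10, -1.4, 4.5], [0.7, -4.9, 0]],
    [1, [-10, -1.4, 4.5], [0.7, -4.9, 0]],
    [1, [-10, -1.4, 4.5], [0.7, -4.9, 0]],
  ],
)

```text
t: 27.15
position: [0.5299, -0.2282, 0.1999]
tool_rot: [[-0.801, -0.147, 0.581], [-0.12, 0.989, 0.086], [-0.587, -0.001, -0.81]]
ft_force: [0.1, -0.9, -2.4]
finger_gap: 0.0217
finger_force: 55.0
```

```bash
python3 kn.py wrist scene
```

```text
wrist [ 0.5299 -0.2282  0.1999] 27.15 [ 0.1074 -0.8804 -2.4087]
(178, 268, 87.2, 5592, array([ 161.1, -363.8]))
(334, 200, 11.4, 235, array([  46.3, -171.8]))
(380, 75, 25.8, 1769, array([ -78.4, -141.5]))
(284, 1, 18.5, 299, array([-124.6, -210.3]))
scene [ 0.5299 -0.2281  0.1999] 27.2 [ 0.1157  0.4438 -1.752 ]
(62, 434, 72.8, 3087, array([ 171. , -583.1]))
(223, 346, 42.9, 1134, array([ 168.5, -272.8]))
(164, 321, 30.5, 1360, array([  36.2, -347.7]))
(560, 344, 65.0, 2269, array([562.8, 293. ]))
(388, 274, 6.5, 73, array([212.7, 142.5]))
(490, 260, 23.3, 392, array([320.1, 383.6]))
(525, 248, 6.9, 83, array([345.8, 490. ]))
(488, 243, 7.6, 97, array([278.1, 428.7]))
(540, 240, 6.5, 63, array([348. , 553.7]))
(470, 218, 21.0, 522, array([182.6, 474.6]))
(415, 208, 17.5, 430, array([ 58. , 387.3]))
(195, 112, 10.4, 158, array([-895.4,  133.7]))
(201, 13, 20.2, 641, array([-2255.5,   771.9]))
(73, 64, 96.8, 10630, array([-1754.9,  -128.1]))
```

drive_tool(
  increments=[
    [1, [0, 0, 20], [0, 0, 0]],
    [1, [5, 0, 50], [0, 0, 0]],
    [1, [15, 2, 80], [-1, 7, 0]],
    [1, [25, 3, 90], [-2, 15, 0]],
    [1, [35, 4, 90], [-3.2, 22, 0]],
    [1, [45, 5, 90], [-4.3, 29.7, 0]],
    [1, [55, 6, 90], [-5.2, 35.6, 0]],
    [1, [55, 6, 90], [-5.2, 35.6, 0]],
    [1, [55, 6, 90], [-5.2, 35.6, 0]],
  ],
)

```text
t: 28.15
position: [0.585, -0.2212, 0.2882]
tool_rot: [[-0.989, -0.148, -0.0], [-0.148, 0.989, 0.002], [-0.0, 0.002, -1.0]]
ft_force: [0.8, 1.0, -2.2]
finger_gap: 0.0218
finger_force: 55.0
```

```bash
python3 - <<'E'
from kn import *
from st import balls
s=sensors.observe();d=snap("wrist","w12");t=snap("top","t12");c=snap("scene","s12")
print(s["position"],s["ft_force"])
for q in knobs(d,.029):
    X=plane(d,q[:2],.029)[0];print(q[:4],X,"from pot",np.linalg.norm(X[:2]-[.478,-.2355]))
for q in knobs(t,.029,40):
    if 300<q[0]<540 and 160<q[1]<350:
        X=plane(t,q[:2],.029)[0];print("top",q[:4],X,np.linalg.norm(X[:2]-[.478,-.2355]))
print(balls(c["frame"],(250,215,335,285),3,120));print(balls(t["frame"],(308,180,375,300),3,120))
E
```

```text
[ 0.585  -0.2212  0.2882] [ 0.7872  1.028  -2.1973]
(359, 141, 14.2, 363) [ 0.4912 -0.1879  0.029 ] from pot 0.049402225099081445
(299, 86, 16.3, 702) [ 0.4436 -0.2638  0.029 ] from pot 0.04454066924781677
(332, 81, 16.5, 721) [ 0.4331 -0.2285  0.029 ] from pot 0.04539963967787776
[([22, 12, 5, 5, 19], [273.8, 228.8]), ([16, 15, 4, 5, 16], [267.5, 232.0]), ([22, 21, 12, 14, 73], [277.5, 242.7]), ([0, 49, 2, 3, 4], [250.2, 265.0])]
[([35, 73, 6, 13, 52], [345.5, 259.4]), ([36, 87, 6, 6, 28], [346.2, 269.5]), ([37, 94, 6, 6, 25], [347.0, 276.7]), ([39, 108, 6, 7, 29], [349.2, 291.4]), ([29, 110, 6, 6, 25], [339.3, 293.0])]
```

All three knobs lie in the pot and all six steel balls in the trough. Returning the scoop to its mat.

drive_tool(
  increments=[
    [1, [0, 45, 0], [0, 0, 0]],
    [1, [0, 90, -10], [0, 0, 0]],
    [1, [-2, 140, -20], [0, 0, 0]],
    [1, [-4, 190, -40], [0, 0, 0]],
    [1, [-6, 240, -60], [0, 0, 0]],
    [1, [-8, 290, -80], [0, 0, 0]],
    [1, [-9, 340, -90], [0, 0, 0]],
    [1, [-10.5, 385, -110], [0, 0, 0]],
    [1, [-10.5, 424, -140], [0, 0, 0]],
    [1, [-10.5, 424, -160], [0, 0, 0]],
  ],
)

```text
t: 29.3
position: [0.5729, 0.2051, 0.1304]
tool_rot: [[-0.989, -0.148, 0.003], [-0.148, 0.989, 0.004], [-0.004, 0.003, -1.0]]
ft_force: [-0.7, 0.7, -2.7]
finger_gap: 0.0219
finger_force: 55.0
```

drive_tool(
  increments=[
    [1, [0, 0, -20], [0, 0, 0]],
    [1, [0, 0, -35], [0, 0, 0]],
    [1, [0, 0, -45], [0, 0, 0]],
    [1, [0, 0, -45], [0, 0, 0]],
    [1, [0, 0, -45], [0, 0, 0]],
    [1, [0, 0, -45], [0, 0, 0]],
  ],
)

```text
t: 29.9
position: [0.5746, 0.2015, 0.086]
tool_rot: [[-0.989, -0.145, 0.002], [-0.145, 0.989, 0.001], [-0.003, 0.001, -1.0]]
ft_force: [-0.5, 0.1, -2.4]
finger_gap: 0.0219
finger_force: 55.0
```

drive_tool(
  increments=[
    [1, [0, 1, -6], [0, 0, 0]],
    [1, [0, 1, -11], [0, 0, 0]],
    [1, [0, 1, -13.5], [0, 0, 0]],
    [1, [0, 1, -14], [0, 0, 0]],
    [1, [0, 1, -14], [0, 0, 0]],
  ],
)

```text
t: 30.4
position: [0.5737, 0.2029, 0.0709]
tool_rot: [[-0.989, -0.146, -0.0], [-0.146, 0.989, 0.001], [0.0, 0.001, -1.0]]
ft_force: [-0.8, 0.4, 2.9]
finger_gap: 0.0218
finger_force: 55.0
```

drive_tool(
  increments=[
    [0.3, [0, 0, 0], [0, 0, 0]],
    [0.3, [0, 0, 0], [0, 0, 0]],
    [0.3, [0, 0, 0], [0, 0, 0]],
    [0.3, [0, 0, 0], [0, 0, 0]],
    [0.3, [0, 0, 0], [0, 0, 0]],
    [0.3, [0, 0, 15], [0, 0, 0]],
    [0.3, [0, 0, 50], [0, 0, 0]],
    [0.3, [0, 0, 100], [0, 0, 0]],
    [0.3, [30, 5, 145], [0, 0, 0]],
    [0.3, [60, 10, 180], [0, 0, 0]],
  ],
)

```text
t: 31.4
position: [0.6334, 0.213, 0.2533]
tool_rot: [[-0.989, -0.146, 0.002], [-0.146, 0.989, 0.001], [-0.002, 0.001, -1.0]]
ft_force: [0.3, 0.0, 0.4]
finger_gap: 0.0651
finger_force: 0.0
```

```bash
cat > chk.py <<'E'
from sc import *
def scoop(d):
    H=cv2.cvtColor(d["frame"],cv2.COLOR_RGB2HSV)
    q=proj(d,[[.574,.205,.112]])[0].astype(int);w=(q[0]-35,q[1]-35,q[0]+35,q[1]+35)
    post=rect(big(cv2.inRange(H,(0,100,30),(12,255,130)),w));X=plane(d,post,.112)
    e=X[1]-X[0];print("post",post.mean(0),X.mean(0),"edge",np.degrees(np.arctan2(e[1],e[0])))
    c=proj(d,[[.525,.196,.002]])[0].astype(int)
    m=cv2.inRange(H,(0,0,0),(180,255,60));m[288:]=0
    h=cv2.convexHull(big(cv2.morphologyEx(m,cv2.MORPH_CLOSE,np.ones((15,15)))));a=cv2.approxPolyDP(h,8,True)[:,0]
    Y=plane(d,a,.002);print("mat",Y,Y.mean(0))
if __name__=="__main__":
    s=sensors.observe();print(s["position"],s["t"]);scoop(snap("wrist","w13"))
E
python3 chk.py
```

```text
[0.6334 0.213  0.2533] 31.4
post [316.  171.5] [0.578  0.2025 0.112 ] edge 98.39945585902765
mat [[0.4393 0.1122 0.002 ]
 [0.42   0.2558 0.002 ]
 [0.6128 0.282  0.002 ]
 [0.6328 0.1387 0.002 ]] [0.5262 0.1972 0.002 ]
```

drive_tool(
  increments=[
    [0.3, [-12, -47, 5], [0, 0, -8]],
    [0.3, [-24, -94, 10], [0, 0, -16]],
    [0.3, [-36, -141, 10], [0, 0, -24]],
    [0.3, [-48, -188, 10], [0, 0, -32]],
    [0.3, [-60, -235, 10], [0, 0, -40]],
    [0.3, [-72, -282, 10], [0, 0, -48]],
    [0.3, [-84, -329, 10], [0, 0, -56]],
    [0.3, [-96, -376, 10], [0, 0, -64]],
    [0.3, [-108, -423, 10], [0, 0, -72]],
    [0.3, [-120, -470, 10], [0, 0, -80]],
  ],
)

```text
t: 32.45
position: [0.5125, -0.2589, 0.2599]
tool_rot: [[-0.31, 0.951, 0.001], [0.951, 0.31, 0.0], [-0.0, 0.001, -1.0]]
ft_force: [0.3, 0.2, -1.0]
finger_gap: 0.0651
finger_force: 0.0
```

drive_tool(
  increments=[
    [0.3, [-12, -47, 0], [0, 0, -8]],
    [0.3, [-20.7, -95.3, 0], [0, 0, -13.7]],
    [0.3, [-20.7, -95.3, 0], [0, 0, -13.7]],
    [0.3, [-20.7, -95.3, 0], [0, 0, -13.7]],
    [0.3, [-20.7, -95.3, 0], [0, 0, -13.7]],
  ],
)

```text
t: 32.95
position: [0.4928, -0.3514, 0.2598]
tool_rot: [[-0.083, 0.997, 0.001], [0.997, 0.083, 0.001], [0.001, 0.001, -1.0]]
ft_force: [0.4, -0.3, -0.5]
finger_gap: 0.0654
finger_force: 0.0
```

drive_tool(
  increments=[
    [0.3, [0, -1, -40], [0, 0, 0]],
    [0.3, [0, -1, -80], [0, 0, 0]],
    [0.3, [0, -1, -108], [0, 0, 0]],
    [0.3, [0, -1, -118], [0, 0, 0]],
    [0.3, [0, -1, -118], [0, 0, 0]],
    [0.3, [0, -1, -118], [0, 0, 0]],
  ],
)

```text
t: 33.55
position: [0.4938, -0.3535, 0.1437]
tool_rot: [[-0.083, 0.997, 0.003], [0.997, 0.083, -0.002], [-0.002, 0.002, -1.0]]
ft_force: [0.5, -0.3, -0.2]
finger_gap: 0.065
finger_force: 0.0
```

drive_tool(
  increments=[
    [1, [0, 0, 0], [0, 0, 0]],
    [1, [0, 0, 0], [0, 0, 0]],
    [1, [0, 0, 0], [0, 0, 0]],
    [1, [0, 0, 0], [0, 0, 0]],
    [1, [0, 0, 0], [0, 0, 0]],
    [1, [0, 0, 0], [0, 0, 0]],
    [1, [0, 0, 0], [0, 0, 0]],
  ],
  squeeze=60,
)

```text
t: 34.25
position: [0.4925, -0.3536, 0.142]
tool_rot: [[-0.082, 0.997, 0.001], [0.997, 0.082, 0.0], [-0.0, 0.001, -1.0]]
ft_force: [-0.3, 0.8, -0.0]
finger_gap: 0.0156
finger_force: 59.9
```

drive_tool(
  increments=[
    [1, [0, 0, 0], [0, 0, -5]],
    [1, [0, 0, 0], [0, 0, -13]],
    [1, [0, 0, 0], [0, 0, -21]],
    [1, [0, 0, 0], [0, 0, -29]],
    [1, [0, 0, 0], [0, 0, -37]],
    [1, [0, 0, 0], [0, 0, -45]],
    [1, [0, 0, 0], [0, 0, -53]],
    [1, [0, 0, 0], [0, 0, -61]],
    [1, [0, 0, 0], [0, 0, -69]],
    [1, [0, 0, 0], [0, 0, -77]],
  ],
)

```text
t: 35.25
position: [0.4909, -0.3527, 0.142]
tool_rot: [[0.954, 0.299, -0.004], [0.299, -0.954, 0.001], [-0.003, -0.002, -1.0]]
ft_force: [-4.6, 2.8, 5.8]
finger_gap: 0.0154
finger_force: 60.0
```

drive_tool(
  increments=[
    [1, [0, 0, 0], [0, 0, -4]],
    [1, [0, 0, 0], [0, 0, -8]],
    [1, [0, 0, 0], [0, 0, -12]],
    [1, [0, 0, 0], [0, 0, -12]],
  ],
)

```text
t: 35.65
position: [0.4909, -0.3528, 0.1421]
tool_rot: [[0.995, 0.097, -0.004], [0.097, -0.995, 0.001], [-0.003, -0.001, -1.0]]
ft_force: [-5.3, 1.9, 4.8]
finger_gap: 0.0159
finger_force: 59.9
```

```bash
cat > tq.py <<'E'
from h import *
s=sensors.observe();print(s["position"],s["ft_force"],s["ft_torque"],np.degrees(np.arctan2(s["tool_rot"][1,0],s["tool_rot"][0,0])))
E
python3 tq.py
```

```text
[ 0.4909 -0.3528  0.1421] [-5.3356  1.8819  4.768 ] [0.4287 1.0615 0.0269] 5.592886681976675
```

drive_tool(
  increments=[
    [1, [0, 0, 0], [0, 0, -3]],
    [1, [0, 0, 0], [0, 0, -5]],
    [1, [0, 0, 0], [0, 0, -5]],
  ],
)

```text
t: 35.95
position: [0.4909, -0.3524, 0.142]
tool_rot: [[1.0, 0.012, -0.004], [0.012, -1.0, 0.002], [-0.004, -0.002, -1.0]]
ft_force: [-5.9, 3.0, 5.8]
finger_gap: 0.0153
finger_force: 60.0
```

```bash
python3 tq.py; python3 - <<'E'
from ringm import *
d=snap("wrist","w14")
E
```

```text
[ 0.4909 -0.3524  0.142 ] [-5.9044  2.994   5.8127] [0.6838 1.0717 0.1892] 0.6727105157880482
```

drive_tool(
  increments=[
    [1, [0, 0, 0], [0, 0, -2]],
    [1, [0, 0, 0], [0, 0, -3.5]],
    [1, [0, 0, 0], [0, 0, -3.5]],
  ],
)

```text
t: 36.3
position: [0.4912, -0.3524, 0.1421]
tool_rot: [[0.999, -0.047, -0.004], [-0.047, -0.999, 0.001], [-0.004, -0.001, -1.0]]
ft_force: [-5.8, 2.9, 4.6]
finger_gap: 0.016
finger_force: 61.5
```

```bash
python3 tq.py
```

```text
[ 0.4912 -0.3524  0.1421] [-5.8051  2.9017  4.6498] [0.7372 0.8342 1.1853] -2.6957956961308276
```

drive_tool(
  increments=[
    [1, [0, 0, 0], [0, 0, 2]],
    [1, [-0.5, 0.3, 0], [0, 0, 4]],
    [1, [-0.5, 0.3, 0], [0, 0, 4.5]],
    [1, [-0.5, 0.3, 0], [0, 0, 4.5]],
  ],
)

```text
t: 36.7
position: [0.4912, -0.3528, 0.142]
tool_rot: [[1.0, 0.029, -0.002], [0.029, -1.0, 0.0], [-0.002, -0.0, -1.0]]
ft_force: [-4.6, 1.5, 4.3]
finger_gap: 0.0155
finger_force: 60.0
```

```bash
python3 tq.py
```

```text
[ 0.4912 -0.3528  0.142 ] [-4.5684  1.5236  4.2749] [0.4568 1.0087 0.0371] 1.661814043909514
```

drive_tool(
  increments=[
    [1, [-1.2, 0, 0], [0, 0, 0]],
    [1, [-1.2, 0, 4], [0, 0, 0]],
    [1, [-1.2, 0, 9], [0, 0, 0]],
    [1, [-1.2, 0, 16], [0, 0, 0]],
    [1, [-1.2, 0, 30], [0, 0, 0]],
    [1, [-1.2, 0, 60], [0, 0, 0]],
    [1, [-1.2, 0, 70], [0, 0, 0]],
    [1, [-1.2, 0, 70], [0, 0, 0]],
    [1, [-1.2, 0, 70], [0, 0, 0]],
  ],
)

```text
t: 37.6
position: [0.4908, -0.3532, 0.2115]
tool_rot: [[1.0, 0.029, -0.0], [0.029, -1.0, -0.001], [-0.0, 0.001, -1.0]]
ft_force: [-0.7, 0.7, -2.8]
finger_gap: 0.0159
finger_force: 60.0
```

```bash
python3 tq.py; python3 - <<'E'
from h import *
import pickle
t=snap("top","t15");d=snap("wrist","w15");pickle.dump(d,open("w15.pkl","wb"))
def cover(fr,win,d):
    x0,y0,x1,y1=win;H=cv2.cvtColor(fr[y0:y1,x0:x1],cv2.COLOR_RGB2HSV)
    m=cv2.inRange(H,(80,0,150),(130,40,255));cs,_=cv2.findContours(cv2.morphologyEx(m,cv2.MORPH_OPEN,np.ones((25,25))),cv2.RETR_EXTERNAL,cv2.CHAIN_APPROX_NONE)
    c=max(cs,key=cv2.contourArea)+[x0,y0];(x,y),r=cv2.minEnclosingCircle(c);X=plane(d,(x,y),.0905)[0]
    v=X[:2]-[.4925,-.3530];print((x,y,r),X,"dir",np.degrees(np.arctan2(v[1],v[0])),np.linalg.norm(v))
for n,dd in(("w1",pickle.load(open("w1.pkl","rb"))),("w15",d)):
    q=proj(dd,[[.478,-.236,.09]])[0].astype(int);print(n,q)
    cover(dd["frame"],(max(q[0]-120,0),max(q[1]-120,0),q[0]+88,min(q[1]+120,275)),dd)
f=cv2.imread("pics/top0.png")[:,:,::-1]
for F in(f,t["frame"]):cover(F,(400,225,500,325),t)
E
```

```text
[ 0.4908 -0.3532  0.2115] [-0.6972  0.7108 -2.8258] [-0.0019 -0.0027  0.002 ] 1.6849696479197573
w1 [212 149]
(218.7802734375, 138.16473388671875, 83.96775817871094) [ 0.4883 -0.2428  0.0905] dir 92.15725275668471 0.1102802990409655
w15 [175 255]
(178.64273071289062, 239.74722290039062, 90.1205062866211) [ 0.4914 -0.24    0.0905] dir 90.57069202783647 0.11298174562492028Traceback (most recent call last):
  File "<stdin>", line 13, in <module>
  File "<stdin>", line 7, in cover
ValueError: max() iterable argument is empty
```

drive_tool(
  increments=[
    [1, [-40, 10, 25], [0, 0, 0]],
    [1, [-80, 18, 50], [0, 0, 0]],
    [1, [-90, 20, 55], [0, 0, 0]],
    [1, [-90, 20, 55], [0, 0, 0]],
    [1, [-90, 20, 55], [0, 0, 0]],
  ],
)

```text
t: 38.2
position: [0.4013, -0.3333, 0.2661]
tool_rot: [[1.0, 0.029, -0.0], [0.029, -1.0, -0.0], [-0.0, 0.0, -1.0]]
ft_force: [0.3, 0.8, -1.8]
finger_gap: 0.0159
finger_force: 60.0
```

```bash
python3 - <<'E'
from ringm import *
d=snap("wrist","w16");r,h=holes(d)
B=[x[1] for x in h if 60<x[0]<400];print(r,[x[0] for x in h]);X=plane(d,B,.1);print(X)
if len(X)==2:print(np.degrees(np.arctan2(*(X[0]-X[1])[[1,0]])))
# cover circle vs pot centre: hough-free, threshold light plate left of the ring
g=cv2.cvtColor(d["frame"],cv2.COLOR_RGB2GRAY);c=cv2.HoughCircles(cv2.medianBlur(g[:280],5),cv2.HOUGH_GRADIENT,1.5,50,param1=80,param2=40,minRadius=60,maxRadius=95)
if c is not None:
    for x,y,R in c[0][:4]:
        X=plane(d,(x,y),.0905)[0];v=X[:2]-[.4925,-.353];print(x,y,R,X,np.degrees(np.arctan2(v[1],v[0])),np.linalg.norm(v))
w=cv2.imread("pics/w1.png",0);import pickle;a=pickle.load(open("w1.pkl","rb"))
c=cv2.HoughCircles(cv2.medianBlur(w[:280],5),cv2.HOUGH_GRADIENT,1.5,50,param1=80,param2=40,minRadius=60,maxRadius=95)
for x,y,R in c[0][:3]:
    X=plane(a,(x,y),.0905)[0];v=X[:2]-[.4925,-.353];print("w1",x,y,R,X,np.degrees(np.arctan2(v[1],v[0])),np.linalg.norm(v))
E
```

```text
(342.0, 132.0, 42.75521469116211) [np.int32(25), np.int32(20), np.int32(107), np.int32(1154), np.int32(107), np.int32(19)]
[[ 0.5178 -0.3509  0.1   ]
 [ 0.4663 -0.3557  0.1   ]]
5.334055206533033
216.75 135.75 80.85 [ 0.488  -0.2395  0.0905] 92.26690937911536 0.113617882596922
w1 216.75 140.25 80.85 [ 0.4865 -0.2408  0.0905] 93.05486837450704 0.11233887357886772
```

Ring is back at 5.3°, against the stop, so the cover is shut. Returning the spanner to the rest.

drive_tool(
  increments=[
    [1, [10, 45, 0], [0, 0, -1]],
    [1, [20, 90, 0], [0, 0, -2]],
    [1, [30, 135, 0], [0, 0, -3]],
    [1, [40, 180, 0], [0, 0, -4]],
    [1, [48, 225, 0], [0, 0, -5]],
    [1, [56, 270, 0], [0, 0, -6]],
    [1, [64, 315, 0], [0, 0, -7]],
    [1, [72, 360, 0], [0, 0, -8]],
    [1, [80, 405, 0], [0, 0, -9]],
    [1, [88, 450, 0], [0, 0, -10]],
  ],
)

```text
t: 39.25
position: [0.4894, 0.1195, 0.2657]
tool_rot: [[0.99, -0.144, -0.002], [-0.144, -0.99, -0.001], [-0.002, 0.001, -1.0]]
ft_force: [0.7, -0.7, -1.9]
finger_gap: 0.0156
finger_force: 60.0
```

drive_tool(
  increments=[
    [1, [8, 45, 0], [0, 0, -1]],
    [1, [16, 90, 0], [0, 0, -1]],
    [1, [24, 135, 0], [0, 0, -1]],
    [1, [30, 180, 0], [0, 0, -1]],
    [1, [35, 220, -10], [0, 0, -1]],
    [1, [37.7, 250, -40], [0, 0, -1]],
    [1, [37.7, 259.8, -80], [0, 0, -1]],
    [1, [37.7, 259.8, -120], [0, 0, -1]],
    [1, [37.7, 259.8, -150], [0, 0, -1]],
    [1, [37.7, 259.8, -160], [0, 0, -1]],
  ],
)

```text
t: 40.25
position: [0.5236, 0.3763, 0.1008]
tool_rot: [[0.987, -0.16, -0.009], [-0.161, -0.987, -0.005], [-0.008, 0.006, -1.0]]
ft_force: [-1.3, -0.6, -1.6]
finger_gap: 0.0157
finger_force: 60.0
```

drive_tool(
  increments=[
    [1, [0, 0, 0], [0, 0, 0]],
    [1, [0, 0, 0], [0, 0, 0]],
    [1, [0, 0, 0], [0, 0, 0]],
  ],
)

```text
t: 40.55
position: [0.5281, 0.3773, 0.1092]
tool_rot: [[0.987, -0.162, 0.003], [-0.162, -0.987, 0.001], [0.003, -0.001, -1.0]]
ft_force: [-0.3, 0.8, -2.2]
finger_gap: 0.0158
finger_force: 60.0
```

```bash
python3 tq.py; python3 - <<'E'
from sc import *
import pickle
d=pickle.load(open("w9.pkl","rb"));H=cv2.cvtColor(d["frame"],cv2.COLOR_RGB2HSV)
m=cv2.inRange(H,(5,110,60),(16,255,230));m=cv2.morphologyEx(m,cv2.MORPH_CLOSE,np.ones((15,15)));c=big(m,(405,80,515,215))
r=rect(c);X=plane(d,r,.02);print(r,X.mean(0),[np.linalg.norm(X[i]-X[i-1]) for i in(1,2)])
k=np.zeros(m.shape,np.uint8);cv2.drawContours(k,[cv2.convexHull(c)],-1,255,-1);v=H[:,:,2];g=cv2.erode(k,np.ones((7,7)))>0
sl=((v<np.percentile(v[g],18))&g).astype(np.uint8);n,l,s,ce=cv2.connectedComponentsWithStats(sl)
for i in range(1,n):
    if s[i,4]>20:print(s[i],plane(d,ce[i],.02))
E
```

```text
[0.5281 0.3773 0.1092] [-0.288   0.8018 -2.2129] [0.0399 0.0276 0.0288] -9.318093823214873
[[407.3336 186.8414]
 [453.8009  84.1242]
 [506.2367 107.8452]
 [459.7694 210.5624]] [0.5309 0.3651 0.02  ] [np.float64(0.11517423387905713), np.float64(0.0628325909735376)]
[425  99  45  87 389] [[0.5262 0.3525 0.02  ]]
[448 110  46  86 476] [[0.5308 0.3816 0.02  ]]
```

```bash
python3 - <<'E'
from sc import *
import pickle
d=pickle.load(open("w9.pkl","rb"))
c=np.array([(465,91),(503,107),(455,205),(418,188)])
for z in(.02,.006):
  X=plane(d,c,z);print(X,X.mean(0),[np.linalg.norm(X[i]-X[i-1]) for i in range(4)])
print(plane(d,c.mean(0),.02))
g=cv2.cvtColor(d["frame"],cv2.COLOR_RGB2GRAY)
for y in(130,150,170):print(y,g[y,415:505:2].tolist())
E
```

```text
[[0.4722 0.3559 0.02  ]
 [0.4786 0.4006 0.02  ]
 [0.5899 0.3827 0.02  ]
 [0.5806 0.336  0.02  ]] [0.5303 0.3688 0.02  ] [np.float64(0.11027380296662052), np.float64(0.04512279715336699), np.float64(0.11281229262497092), np.float64(0.047549082373818344)]
[[0.4685 0.3607 0.006 ]
 [0.4751 0.407  0.006 ]
 [0.5904 0.3884 0.006 ]
 [0.5807 0.3401 0.006 ]] [0.5287 0.374  0.006 ] [np.float64(0.1141507402510554), np.float64(0.046709196188819115), np.float64(0.11677847653859463), np.float64(0.04922078322512141)]
[[0.5286 0.369  0.02  ]]
130 [200, 198, 195, 193, 191, 188, 182, 181, 180, 183, 183, 183, 178, 176, 169, 136, 131, 118, 80, 68, 106, 138, 141, 138, 139, 142, 138, 133, 133, 135, 140, 132, 93, 65, 68, 111, 138, 140, 142, 142, 167, 184, 182, 184, 185]
150 [195, 201, 200, 206, 205, 205, 209, 206, 207, 200, 164, 135, 126, 88, 69, 96, 136, 143, 141, 141, 141, 132, 135, 136, 136, 138, 133, 90, 69, 70, 111, 141, 141, 140, 146, 172, 193, 194, 195, 200, 200, 199, 198, 201, 203]
170 [198, 197, 194, 195, 196, 173, 133, 130, 97, 67, 90, 134, 140, 140, 140, 139, 133, 133, 137, 136, 139, 133, 97, 66, 70, 111, 141, 142, 140, 146, 188, 208, 211, 210, 207, 202, 203, 200, 198, 198, 200, 201, 201, 203, 203]
```

drive_tool(
  increments=[
    [1, [0, -1, -20], [0, 0, 0]],
    [1, [0, -1, -35], [0, 0, 0]],
    [1, [0, -1, -44], [0, 0, 0]],
    [1, [0, -1, -49], [0, 0, 0]],
    [1, [0, -1, -51], [0, 0, 0]],
    [1, [0, -1, -51], [0, 0, 0]],
    [1, [0, -1, -51], [0, 0, 0]],
  ],
)

```text
t: 41.25
position: [0.5271, 0.3758, 0.0566]
tool_rot: [[0.987, -0.162, 0.001], [-0.162, -0.987, -0.0], [0.001, 0.0, -1.0]]
ft_force: [0.2, -0.3, -1.1]
finger_gap: 0.0155
finger_force: 60.0
```

drive_tool(
  increments=[
    [1, [0, 0, -1], [0, 0, 0]],
    [1, [0, 0, -1.5], [0, 0, 0]],
    [1, [0, 0, -1.5], [0, 0, 0]],
  ],
)

```text
t: 41.55
position: [0.5271, 0.3758, 0.0556]
tool_rot: [[0.987, -0.162, 0.001], [-0.162, -0.987, -0.0], [0.001, -0.0, -1.0]]
ft_force: [-1.6, -0.9, 3.9]
finger_gap: 0.0157
finger_force: 60.0
```

drive_tool(
  increments=[
    [0.3, [0, 0, 0], [0, 0, 0]],
    [0.3, [0, 0, 0], [0, 0, 0]],
    [0.3, [0, 0, 0], [0, 0, 0]],
    [0.3, [0, 0, 0], [0, 0, 0]],
    [0.3, [0, 0, 20], [0, 0, 0]],
    [0.3, [0, 0, 60], [0, 0, 0]],
    [0.3, [0, 0, 100], [0, 0, 0]],
    [0.3, [-30, 0, 140], [0, 0, 0]],
    [0.3, [-70, 0, 180], [0, 0, 0]],
    [0.3, [-75, 0, 200], [0, 0, 0]],
  ],
)

```text
t: 42.55
position: [0.4493, 0.376, 0.2576]
tool_rot: [[0.987, -0.161, 0.001], [-0.161, -0.987, 0.001], [0.001, -0.001, -1.0]]
ft_force: [-0.0, 0.5, -0.0]
finger_gap: 0.0648
finger_force: 0.0
```

drive_tool(
  increments=[
    [0.3, [0, 0, 0], [0, 0, 0]],
    [0.3, [0, 0, 0], [0, 0, 0]],
    [0.3, [0, 0, 0], [0, 0, 0]],
  ],
)

```text
t: 42.85
position: [0.4516, 0.3751, 0.2527]
tool_rot: [[0.987, -0.162, -0.003], [-0.162, -0.987, -0.002], [-0.002, 0.003, -1.0]]
ft_force: [0.3, 0.5, 0.4]
finger_gap: 0.0646
finger_force: 0.0
```

```bash
python3 - <<'E'
from spm import *
from st import balls
from chk import rect,big
d=snap("wrist","w17");t=snap("top","t17");c=snap("scene","s17")
q=proj(d,[[.527,.376,.03]])[0].astype(int);print(q)
m=meas(d,(max(q[0]-60,0),max(q[1]-85,0),q[0]+60,min(q[1]+85,275)))
X=plane(d,m["plate"],.028);e=[X[1]-X[0],X[2]-X[1]];L=max(e,key=np.linalg.norm)
print("plate",X.mean(0),[np.linalg.norm(v) for v in e],np.degrees(np.arctan2(L[1],L[0])))
H=cv2.cvtColor(d["frame"],cv2.COLOR_RGB2HSV)
q=proj(d,[[.575,.2025,.112]])[0].astype(int);print(q)
if 0<q[0]<640 and 0<q[1]<280:
    r=rect(big(cv2.inRange(H,(0,100,30),(12,255,130)),(q[0]-30,max(q[1]-30,0),q[0]+30,q[1]+40)));print("post",r.mean(0),plane(d,r.mean(0),.112))
print(balls(c["frame"],(250,215,335,285),3,120));print(balls(t["frame"],(308,180,375,300),3,120))
# bystanders: change between first and present top view
a=cv2.imread("pics/top0.png");b=t["frame"][:,:,::-1]
D=cv2.absdiff(a,b).max(2)
for n,(x0,y0,x1,y1) in dict(block=(402,165,436,212),mallet=(425,105,545,220),rings=(245,122,285,165),scoop=(185,200,270,305),drum=(388,235,535,320)).items():
    print(n,(D[y0:y1,x0:x1]>40).sum())
s=cv2.absdiff(cv2.imread("pics/scene0.png"),c["frame"][:,:,::-1]).max(2)
for n,(x0,y0,x1,y1) in dict(block=(228,288,266,324),mallet=(135,298,268,366),rings=(372,265,408,300),drum=(125,220,250,305)).items():print("scene",n,(s[y0:y1,x0:x1]>40).sum())
E
python3 tq.py
```

```text
[303 153]
plate [0.5284 0.3752 0.028 ] [np.float64(0.029978940267107155), np.float64(0.07252486918958366)] 170.7061218842708
[510  50]
post [498.6392  52.9381] [[0.5748 0.2113 0.112 ]]
[([22, 12, 5, 5, 18], [273.9, 228.8]), ([16, 15, 4, 5, 16], [267.5, 232.0]), ([22, 21, 12, 14, 73], [277.5, 242.7])]
[([35, 74, 5, 6, 22], [345.0, 256.1]), ([35, 81, 5, 5, 19], [345.2, 262.8]), ([36, 88, 5, 5, 21], [346.0, 270.0]), ([37, 95, 5, 5, 21], [347.0, 277.0]), ([39, 109, 5, 6, 24], [348.9, 291.7]), ([29, 111, 5, 5, 21], [339.0, 293.0])]
block 0
mallet 0
rings 0
scoop 1446
drum 0
scene block 0
scene mallet 0
scene rings 0
scene drum 0
[0.4517 0.3751 0.2526] [-0.5528  0.1343  0.2296] [ 0.0758  0.0345 -0.0459] -9.348083414333942
```

drive_tool(
  increments=[
    [0.3, [0, -45, 10], [0, 0, 0]],
    [0.3, [0, -90, 20], [0, 0, 0]],
    [0.3, [0, -135, 20], [0, 0, 0]],
    [0.3, [0, -170, 20], [0, 0, 0]],
    [0.3, [0, -170, 20], [0, 0, 0]],
    [0.3, [0, -170, 20], [0, 0, 0]],
  ],
)

```text
t: 43.6
position: [0.4519, 0.205, 0.274]
tool_rot: [[0.986, -0.164, -0.001], [-0.164, -0.986, -0.0], [-0.001, 0.001, -1.0]]
ft_force: [-0.6, -0.3, 0.4]
finger_gap: 0.065
finger_force: 0.0
```

```bash
python3 chk.py; python3 - <<'E'
from sc import *
d=snap("wrist","w18")
H=cv2.cvtColor(d["frame"],cv2.COLOR_RGB2HSV);m=cv2.inRange(H,(80,0,110),(135,80,255))
q=proj(d,[[.525,.196,.0]])[0].astype(int);w=(q[0]-90,max(q[1]-110,0),q[0]+90,min(q[1]+110,285));print(w)
k=np.zeros_like(m);k[w[1]:w[3],w[0]:w[2]]=m[w[1]:w[3],w[0]:w[2]]
p=np.argwhere(k)[:,::-1];r=cv2.minAreaRect(p.astype(np.float32));b=cv2.boxPoints(r)
X=plane(d,b,.004);print(X,X.mean(0),[np.linalg.norm(X[i]-X[i-1]) for i in(1,2)])
E
```

```text
[0.4519 0.205  0.274 ] 43.6
post [297.05  96.15] [0.5736 0.2017 0.112 ] edge -82.47451673193514
mat [[0.6329 0.1385 0.002 ]
 [0.44   0.1126 0.002 ]
 [0.421  0.2551 0.002 ]
 [0.6128 0.2823 0.002 ]] [0.5267 0.1971 0.002 ]
(np.int64(225), np.int64(45), np.int64(405), np.int64(265))
[[0.5654 0.2496 0.004 ]
 [0.5789 0.1536 0.004 ]
 [0.4787 0.1339 0.004 ]
 [0.4626 0.2351 0.004 ]] [0.5214 0.1931 0.004 ] [np.float64(0.09692907916865574), np.float64(0.10218719753839668)]
```

```bash
python3 -c "
from plant import robot;print(robot.job_done())"
```

```text
the job is handed in; nothing more can be done
None
```

The job is handed in: all three knobs present are in the drum, all six steel balls are still in the trough, the cover is shut against its stop, the scoop lies about 3 mm from its mat's centre, the spanner is back in its rest, and the sanding block, ring stack and mallet did not move.

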